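Rehang the lift-off door of a sample cabinet

ROBOT

A 6-joint arm with a two-finger parallel gripper is mounted at the origin on a cart in front of the work surface, level with it; the furniture and walls round the work are solid. World frame = base frame: x ahead of the robot, y to its left, z up, the work surface at z = 0. Lengths are in m, angles in rad, forces in N, time in s.
With the tool pointing down it reaches from about 0.375 to 0.9 m from the base axis. Payload 3.1 kg.
Tool frame: the origin (TCP) lies on the centre line of the jaws, within the pads' length; the fingertips stand 25 mm ahead of it and the grasp point (between the pads) lies 6 mm ahead of it (env.tip_reach is the z of the fingertips in the tool frame, in m); z points along the fingers, y is the line along which they close (so a half turn about z gives the same grasp; the last joint's range is limited). The gripper opens to 87 mm and grips with 3 to 60 N. Pads are 19 mm wide; open, the fingers measure 117 mm over their backs; the gripper's body (75 mm by 190 mm) begins 51 mm behind the grasp point.
Start: joints at [-0.178, 0.527, 1.433, -0, 1.181, -0.178], TCP at [0.625, 0, 0.222] pointing down, gripper open.
Joint ranges: [-3.08, 3.08], [-0.75, 2.2], [0.22, 2.44], [-1.43, 4.57], [0, 2.65], [-2.85, 2.85]. Speed limits (rad/s): [2.79, 2.79, 3.14, 3.14, 3.14, 3.14].

INTERFACE

Orientations are given as a rotation vector (axis times angle).
In Python, from workcell import env, read_camera, close_job gives the robot as it stands.
- The arm moves only by the shell command python3 -m creep 'ROWS' [OPENING] [FORCE]. ROWS is a JSON list of rows, 1 to 12 of them, each written [[dx, dy, dz], [rx, ry, rz]]: dx, dy, dz in m, then a rotation vector rx, ry, rz in rad; each row shifts and turns the commanded pose from where the row before left it, along the tool's axes as they then stand; what a row does not reach is not made up. A row lasts 1/8 s, in which the tool goes at most 0.0625 m and 0.188 rad, less where a joint would pass 70% of its speed; a pose out of reach is approached as far as the arm can. OPENING is the finger opening in m, set as the command begins (- or left out keeps the last). The fingers move at their own pace and stop on an object; FORCE is the grip in N (left out, the last holds). Time passes only in rows, so rows that do not move let the fingers close. It prints the time, the measured TCP pose, the force, the opening and the grip force at its end. Input that does not fit is refused with a message, and nothing moves.
- env.get_state(): the state, without advancing time (a new reading comes with each control period).
- read_camera(name): name is "scene" or "side" or "wrist"; returns a dict with "img" (480x640x3 uint8, red, green, blue), "fx", "fy", "cx", "cy" (pixels), "distortion" ([k1, k2, p1, p2, k3] as OpenCV has them; the pictures are not rectified), "camera_from_world" (4x4, takes a point from world to camera coordinates); the wrist camera has in their place "hand_eye" (4x4, takes a point from camera to tool coordinates, whose origin is the TCP and whose axes are the flange's). Camera axes: x right, y up, looking along -z (the intrinsics and any distortion apply to the point x, -y, -z); pixel columns grow to the right and rows downward; lengths in m; the calibration is good to about 2 mm. A picture is of the moment at which its call begins: read the wrist's pose just before it. There is no depth.
- close_job(): hands the job in; it is judged then, once.
The state is a dict: "time": time; "joint_pos": joint angles; "qvel": joint speeds; "tau": joint torques, N m; "tcp_pos": TCP position; "eef_rot": TCP orientation; "wrist_force": force on the tool from outside, world axes, zero at the start; "wrist_torque": the same for the moment, N m; "width": finger opening in m; "finger_force": force on a finger pad.
Only numpy, scipy, OpenCV 4.12 (cv2) and the standard library are available. Lean on these libraries where they do the work, as an engineer would, in place of code of your own. Each camera call takes 0.05 s, during which the arm holds its last target. There are 200 camera calls.

TASK

The door of the small grey sample cabinet has been taken off and leans on the slanting metal stand. Lift it off and hang it back wide open on the cabinet, both hinge knuckles lowered fully home on their two pins, then swing it fully shut against the rubber seal and let go. Do not force the door against the cabinet, and leave the bottle, the beaker and the timer where they stand.

Things in the scene. Friction and masses are not known exactly. Their poses are not given: they have to be found in the camera images.
- door: loose white door panel, about 0.3 kg; origin on the knuckles' bore axis at the underside of the lower knuckle. Axes: z up along the bore axis, y across the panel to the free edge, -x outside face. The bare panel spans x -4..4, y 12..142, z -29..141 mm; centre of mass (0, 74, 56). At the start it leans 34 deg from vertical on the stand, top towards the robot, outside face up.
- door_top (a point): middle of the door's top edge: (0, 77, 141) mm in the door's frame and axes. The 60 mm of panel below it stand free of the stand on both faces, 8 mm thick
- handle (a point): middle of a steel bar handle, parallel to door z, on the outside face: door frame (-22, 126, 35) mm; the bar is 7 mm thick and 50 mm long its outermost face at x = -25.5
- lower_knuckle (a point): the door's origin: centre of the underside of the lower hinge knuckle, a steel tube 18 mm outside, 12 mm bore open right through, 22 mm tall (door z 0..22 mm)
- upper_knuckle (a point): centre of the underside of the door's upper knuckle, the same tube 96 mm higher (door z 96..118 mm)
- door_edge (a point): middle of the door's free edge: door frame (0, 142, 56) mm
- cabinet: open-fronted grey cabinet fixed to the bench, a blue tube rack inside; 150 deep (x), 140 wide (y), 190 mm tall; origin at the centre of its underside, z up, front at x = -75 mm with a rubber seal 6.5 mm proud. Hung, the door turns freely about the pins; shut, its axes are parallel to the cabinet's; door yaw = cabinet yaw + 1.57 rad is 90 deg open, free edge towards the robot
- lower_pin (a point): foot of the lower of two upright steel hinge pins on one vertical axis in front of the cabinet's right edge (cabinet frame -87, -75, 45 mm; cabinet axes). Here the lower knuckle comes to rest on a shoulder barrel 16 mm across that reaches 18 mm down. The pin, 8 mm thick, stands 21 mm above this point, its last 8 mm tapered to 3 mm
- upper_pin (a point): foot of the upper pin, 96 mm above lower_pin: the same pin and the same 18 mm shoulder barrel below it (78 to 96 mm above lower_pin). Both knuckles come home together
- frame_edge (a point): point of the cabinet front where door_edge lies when the hung door is shut
- stand: aluminium stand fixed to the bench: base 130 x 100 mm, a sloping board 90 mm wide whose top is about 113 mm above the bench, and at its foot a ledge with a lip 8 mm high that holds the door's lower edge. Origin at the centre of the underside; the door's top leans towards the stand's -x, its inside face on the board
- bottle: loose lab bottle with orange cap, 61 mm across, 118 mm tall, origin at the centre of its underside; leave alone
- beaker: loose small glass beaker, 52 mm across, 58 mm tall, origin at the centre of its underside; leave alone
- bench_timer: loose white timer lying flat, 62 x 66 x 19 mm, origin at the centre of its underside; leave alone

How it is judged:
On the way:
1. both knuckles are fully down on their pins while the door stands open (distance between lower_knuckle and lower_pin below 0.006 m and distance between upper_knuckle and upper_pin below 0.006 m and distance between door_edge and frame_edge above 0.06 m), for 0.2 s.
At the end, for the whole second after the job is handed in: Both knuckles are fully home (each within 6 mm of its pin's foot), the door is upright and shut (free edge within 12 mm of its place on the frame), at rest and released (distance between lower_knuckle and lower_pin below 0.006 m and distance between upper_knuckle and upper_pin below 0.006 m and distance between door_edge and frame_edge below 0.012 m and linear speed of door below 0.02 m/s and angle between door's own z axis and vertical below 0.06 rad); the robot touches nothing.
It fails at once if the door is forced or banged against the cabinet (over 60 N) (contact force between door and cabinet above 60 N).
It fails at once if the bottle is moved (over 25 mm) or knocked over (distance of bottle from where it was at the start of the episode above 0.025 m or angle between bottle's own z axis and vertical above 0.4 rad).
It fails at once if the beaker is moved (over 25 mm) or knocked over (distance of beaker from where it was at the start of the episode above 0.025 m or angle between beaker's own z axis and vertical above 0.4 rad).
It fails at once if the timer is moved (over 25 mm) or knocked over (distance of bench_timer from where it was at the start of the episode above 0.025 m or angle between bench_timer's own z axis and vertical above 0.4 rad).
It also fails if it takes over 66 s, if anything falls off the work surface, if the arm or the gripper's body presses on something with over 40 N, if the wrist force passes 120 N, or if a joint passes its speed limit or range.

## Working session

There is one attempt and no reset: what is moved stays moved. The work goes in short steps, Python scripts to look and compute and a shell command to move; the robot and the scene stay as the last step left them, time stands still between calls to the robot, and variables do not carry over. Pictures are saved under pics/ and viewed, at most 10 in all, crops included, and the job is handed in when it is done.

```bash
ls; mkdir -p pics; cat > h.py <<'E'
import numpy as np, cv2
from workcell import env, read_camera
from scipy.spatial.transform import Rotation as R
def cam(name):
    s=env.get_state(); c=read_camera(name)
    K=np.array([[c['fx'],0,c['cx']],[0,c['fy'],c['cy']],[0,0,1.]]); d=np.array(c['distortion'],float)
    if 'hand_eye' in c:
        T=np.eye(4); T[:3,:3]=R.from_rotvec(s['eef_rot']).as_matrix(); T[:3,3]=s['tcp_pos']; W=T@np.array(c['hand_eye'])
    else: W=np.linalg.inv(np.array(c['camera_from_world']))
    return dict(img=c['img'],K=K,d=d,W=W)
def ray(c,px):
    u=cv2.undistortPoints(np.array(px,float).reshape(-1,1,2),c['K'],c['d']).reshape(-1,2)
    v=np.c_[u[:,0],-u[:,1],-np.ones(len(u))]@c['W'][:3,:3].T
    return c['W'][:3,3],v/np.linalg.norm(v,axis=1,keepdims=True)
def plane(c,px,z):
    o,v=ray(c,px); return o+v*((z-o[2])/v[:,2])[:,None]
def two(c1,p1,c2,p2):
    o1,a=ray(c1,p1); o2,b=ray(c2,p2); out=[]
    for x,y in zip(a,b):
        t=np.linalg.lstsq(np.c_[x,-y],o2-o1,rcond=None)[0]; P,Q=o1+x*t[0],o2+y*t[1]
        out.append(np.r_[(P+Q)/2,np.linalg.norm(P-Q)])
    return np.array(out)
def proj(c,P):
    P=np.atleast_2d(P); q=(P-c['W'][:3,3])@c['W'][:3,:3]; q=q*[1,-1,-1]
    return cv2.projectPoints(q,np.zeros(3),np.zeros(3),c['K'],c['d'])[0].reshape(-1,2)
def save(c,n): cv2.imwrite('pics/'+n,c['img'][:,:,::-1])
E
python3 - <<'E'
from h import *
import pickle
for n in('scene','side','wrist'):
    c=cam(n); save(c,n+'0.png'); pickle.dump(c,open(n+'0.pkl','wb')); print(n,c['W'].round(3).tolist(),c['K'][0,0])
s=env.get_state(); print(s['time'],s['tcp_pos'],s['eef_rot'])
E
```

```text
pics
scene [[0.806, 0.319, -0.499, -0.003], [-0.592, 0.461, -0.661, -0.802], [0.019, 0.828, 0.561, 0.734], [0.0, 0.0, 0.0, 1.0]] 520.0728356064604
side [[0.995, 0.051, -0.08, 0.465], [-0.095, 0.622, -0.778, -0.874], [0.01, 0.782, 0.624, 0.753], [0.0, 0.0, 0.0, 1.0]] 488.9152881334184
wrist [[1.0, -0.001, 0.002, 0.624], [0.001, 0.97, 0.242, 0.066], [-0.003, -0.242, 0.97, 0.385], [0.0, 0.0, 0.0, 1.0]] 346.86770820105505
0.15 [6.24445104e-01 1.21665261e-04 2.21367636e-01] [-2.22047429e+00 -2.22043234e+00  1.53632109e-03]
```

View pics/scene0.png

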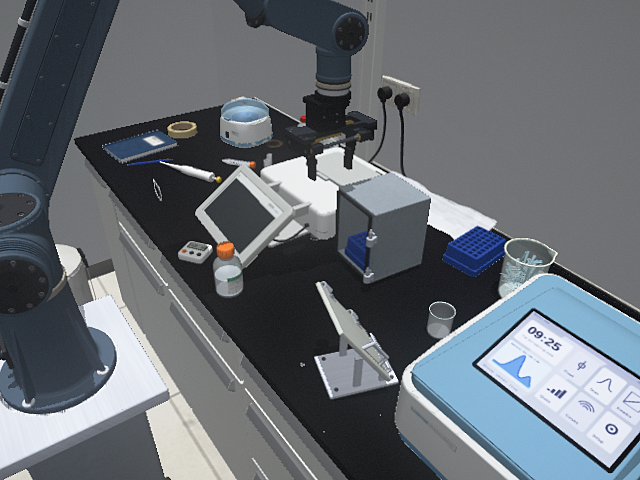

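View pics/side0.png

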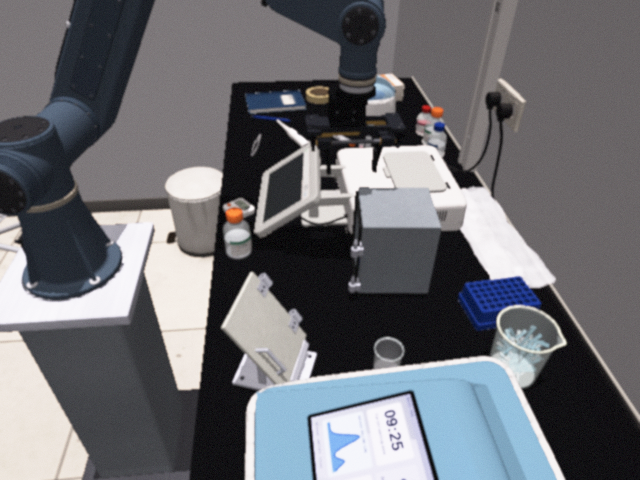

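The scene view shows the cabinet at (340–430, 170–280), with its pins at about x=370 on the front's near edge. The door on its stand is at (315–400, 280–395). The side view shows the door's outside face with the knuckles at (264,284) and (295,320), the handle at (268,362) and the cabinet pins at about (357,215–290). The bottle stands by the tablet and the beaker to the right of the stand. Next I'll enlarge both views.

```bash
python3 - <<'E'
import pickle,cv2,numpy as np
a=pickle.load(open('scene0.pkl','rb'))['img'][170:400,310:440]; b=pickle.load(open('side0.pkl','rb'))['img'][170:400,220:440]
m=cv2.resize(np.hstack([a,b]),None,fx=2.25,fy=2.25,interpolation=cv2.INTER_CUBIC)
cv2.imwrite('pics/crop1.png',m[:,:,::-1])
E
```

```text
(no output)
```

View pics/crop1.png

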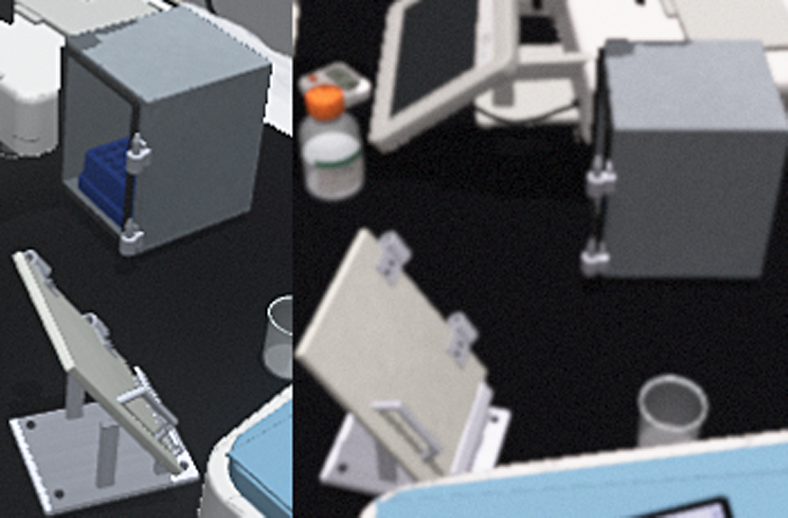

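```bash
python3 - <<'E'
from h import *
import pickle
a,b=[pickle.load(open(n+'0.pkl','rb')) for n in('scene','side')]
pts={'doorTopHinge':((15,252),(362,230)),'doorTopFree':((73,370),(300,352)),'cabNF':((145,102),(607,130)),'cabNB':((271,66),(787,128)),'cabFF':((62,40),(603,42)),'cabbotNF':((135,254),(607,275)),'upPinTip':((139,136),(602,163)),'loPinTip':((132,222),(597,244))}
for k,(p,q) in pts.items():
    p=np.array(p)/2.25+[310,170]; q=(np.array(q)-[292.5,0])/2.25+[220,170]
    print(k,two(a,[p],b,[q]).round(3))
s0=np.array([[193,252],[228,282],[440,320]])
for n,z,p,q in(('bottlecap',.118,(225,248),(235,215)),('beaker',.058,(441,308),(389,346)),('timer',.019,(194,252),(238,208))):
    print(n,plane(a,[p],z).round(3),plane(b,[q],z).round(3))
E
```

```text
doorTopHinge [[ 0.414 -0.242  0.171  0.   ]]
doorTopFree [[ 0.373 -0.364  0.171  0.004]]
cabNF [[ 0.618 -0.158  0.191  0.001]]
cabNB [[ 0.771 -0.166  0.186  0.005]]
cabFF [[ 0.639 -0.012  0.182  0.   ]]
cabbotNF [[ 0.632 -0.148  0.008  0.002]]
upPinTip [[ 0.617 -0.156  0.154  0.001]]
loPinTip [[ 0.618 -0.155  0.056  0.001]]
bottlecap [[0.364 0.008 0.118]] [[0.373 0.003 0.118]]
beaker [[ 0.65  -0.335  0.058]] [[ 0.651 -0.333  0.058]]
timer [[0.356 0.165 0.019]] [[0.365 0.169 0.019]]
```

```bash
python3 -m creep '[[[-0.05, -0.0125, -0.02], [0, 0, 0]], [[-0.05, -0.0125, -0.02], [0, 0, 0]], [[-0.05, -0.0125, -0.02], [0, 0, 0]], [[-0.05, -0.0125, -0.02], [0, 0, 0]], [[0, 0, 0], [0, 0, 0]], [[0, 0, 0], [0, 0, 0]]]' 0.05
python3 - <<'E'
from h import *
import pickle
c=cam('wrist'); pickle.dump(c,open('wrist1.pkl','wb')); save(c,'wrist1.png'); print(proj(c,[[.617,-.156,.162],[.4,-.3,.17]]))
E
```

```text
time: 0.9
tcp_pos: [0.5745, -0.1995, 0.3016]
eef_rot: [-2.221, -2.219, -0.0]
wrist_force: [-0.1, 0.5, -0.3]
width: 0.051
finger_force: 0.0
[[375.87748739 183.05639737]
 [142.37046715 337.74565543]]
```

View pics/wrist1.png

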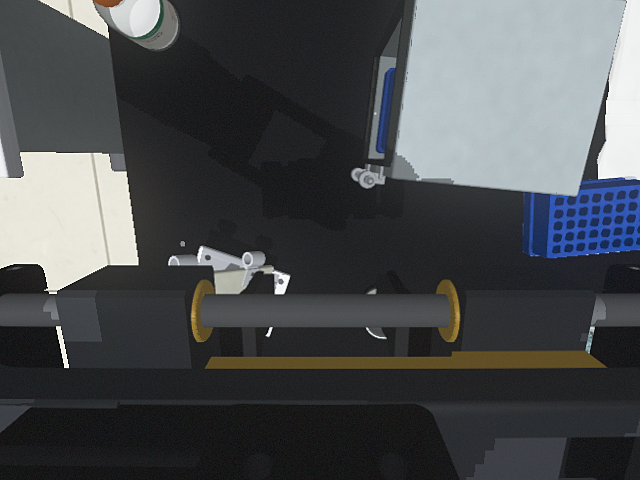

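The pins sit at about (357–372, 178), left of the cabinet's top at (390–625, 0–195). The door's knuckles show at (183,260) and (255,258), and the gripper hides the rest. I'll zoom in on both.

```bash
python3 - <<'E'
import pickle,cv2,numpy as np
i=pickle.load(open('wrist1.pkl','rb'))['img']
a=cv2.resize(i[155:195,340:420],None,fx=8,fy=8,interpolation=cv2.INTER_CUBIC)
b=cv2.resize(i[235:291,160:300],(640,256),interpolation=cv2.INTER_CUBIC)
cv2.imwrite('pics/crop2.png',np.vstack([a,b])[:,:,::-1])
E
```

```text
(no output)
```

View pics/crop2.png

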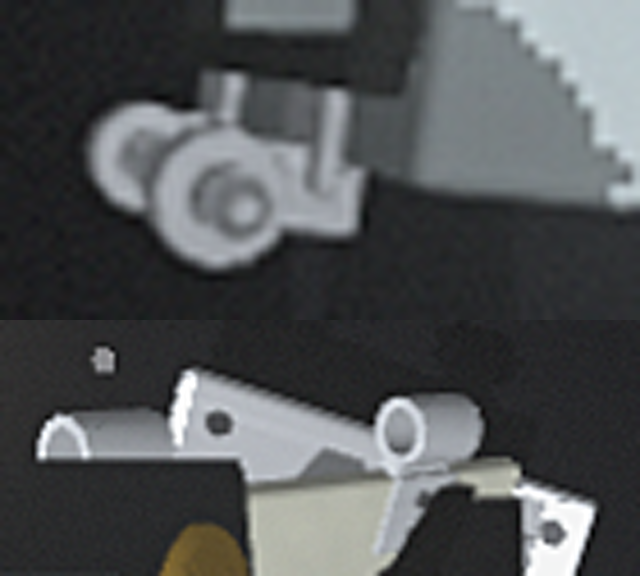

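```bash
python3 - <<'E'
from h import *
import pickle
c=pickle.load(open('wrist1.pkl','rb'))
for z,p in((.162,(369.8,180.5)),(.141,(366.8,179)),(.045,(356.6,174.1))): print(z,plane(c,[p],z).round(4))
q=plane(c,[(420,182.5),(578,195),(415,0),(418,182)],.19);print(q.round(4))
g=c['img'].astype(int).sum(2)
# top face edges: left & bottom boundaries, bright top (>~ 480)
L=[];B=[]
for r in range(10,160,10):
    row=g[r]; k=np.where(row[385:450]>540)[0]; L.append((385+k[0]-.5,r)) if len(k) else 0
for u in range(420,570,10):
    k=np.where(g[150:200,u]>540)[0]; B.append((u,150+k[-1]+.5)) if len(k) else 0
for l in (L,B):
    P=plane(c,l,.19); v=np.linalg.svd(P[:,:2]-P[:,:2].mean(0))[2][0]; d=(P[:,:2]-P[:,:2].mean(0))@[-v[1],v[0]]
    print(len(l),l[0],l[-1],np.degrees(np.arctan2(v[1],v[0])),abs(d).max(),P.mean(0))
E
```

```text
0.162 [[ 0.6117 -0.1538  0.162 ]]
0.141 [[ 0.6115 -0.1538  0.141 ]]
0.045 [[ 0.6104 -0.154   0.045 ]]
[[ 0.6476 -0.1535  0.19  ]
 [ 0.7744 -0.163   0.19  ]
 [ 0.6362 -0.0268  0.19  ]
 [ 0.646  -0.1531  0.19  ]]
15 (np.float64(415.5), 10) (np.float64(396.5), 150) -95.4146228893118 0.00033187591928849616 [ 0.63255419 -0.07974391  0.19      ]
15 (420, np.float64(179.5)) (560, np.float64(193.5)) -6.5748475110735125 0.0025589991508365934 [ 0.70325778 -0.1558878   0.19      ]
```

Pin axis from three separate heights: (0.6113, −0.1539), agreeing to about 1 mm. Cabinet yaw is about −5.4°. Next I'll look at the door from above.

```bash
python3 -m creep '[[[-0.035, -0.0425, -0.01], [0, 0, 0]], [[-0.035, -0.0425, -0.01], [0, 0, 0]], [[-0.035, -0.0425, -0.01], [0, 0, 0]], [[-0.035, -0.0425, -0.01], [0, 0, 0]], [[0, 0, 0], [0, 0, 0.16]], [[0, 0, 0], [0, 0, 0.16]], [[0, 0, 0], [0, 0, 0]], [[0, 0, 0], [0, 0, 0]]]' 0.05
python3 - <<'E'
from h import *
import pickle
c=cam('wrist'); pickle.dump(c,open('wrist2.pkl','wb')); save(c,'wrist2.png'); print(proj(c,[[.414,-.242,.171],[.373,-.364,.171]]))
E
```

```text
time: 1.95
tcp_pos: [0.4054, -0.3389, 0.3417]
eef_rot: [-2.542, -1.844, -0.0]
wrist_force: [-0.6, 0.3, 0.4]
width: 0.0496
finger_force: 0.0
[[302.68810782 123.38147329]
 [303.50841576 258.13963831]]
```

View pics/wrist2.png

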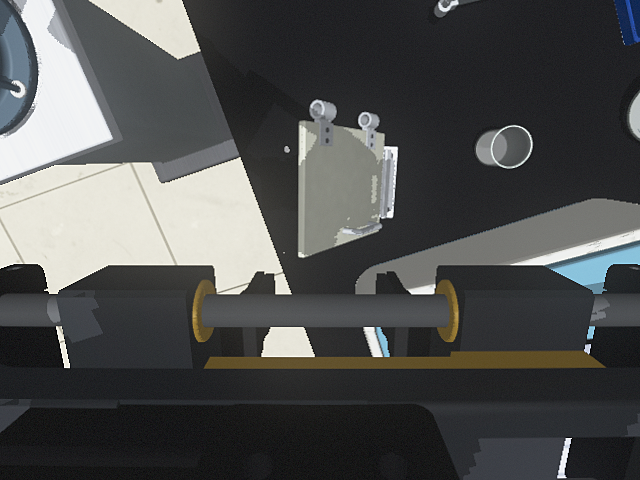

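The door's top edge is the line near x≈300, rows 122–258. The knuckle tops are at (322,107) and (369,118), and the beaker is at (505,147). I'll fit the top edge in this picture.

```bash
python3 - <<'E'
from h import *
import pickle
c=pickle.load(open('wrist2.pkl','rb')); im=c['img'].astype(int).sum(2)
L=[(270+np.where(im[r,270:340]>300)[0][0]-.5,r) for r in range(135,250,8)]
print(L[0],L[-1],[im[180,294:312].tolist()])
for z in(.165,.17):
    P=plane(c,L,z); v=np.linalg.svd(P[:,:2]-P[:,:2].mean(0))[2][0]; print(z,np.degrees(np.arctan2(v[1],v[0])),P[0],P[-1])
# corners
for u in(304,310): 
    col=im[:,u]; k=np.where(col[100:280]>300)[0]+100; print(u,k[0],k[-1],col[116:128].tolist())
E
```

```text
(np.float64(298.5), 135) (np.float64(269.5), 247) [[135, 131, 131, 101, 325, 469, 473, 476, 475, 497, 477, 416, 391, 396, 393, 399, 399, 394]]
0.165 -118.28009543704691 [ 0.40669169 -0.24999557  0.165     ] [ 0.34305917 -0.34373146  0.165     ]
0.17 -118.28009543704692 [ 0.40695704 -0.2503837   0.17      ] [ 0.34425916 -0.34274279  0.17      ]
304 120 257 [108, 122, 108, 79, 301, 451, 506, 501, 493, 489, 474, 593]
310 104 255 [133, 92, 118, 107, 79, 282, 396, 400, 395, 392, 395, 392]
```

```bash
python3 - <<'E'
from h import *
import pickle
c=pickle.load(open('wrist2.pkl','rb')); im=c['img'].astype(int).sum(2)
L=[];Rr=[]
for r in range(150,250,7):
    k=np.where(im[r,290:320]>250)[0][0]+290; m=k+3+np.argmin(np.diff(im[r,k+3:k+11])) ; L.append((k-.5,r));Rr.append((m+.5,r))
print(L,Rr)
M=(np.array(L)+np.array(Rr))/2
f=np.polyfit(M[:,1],M[:,0],1)
e=[(np.polyval(f,r),r) for r in (119.7,257.3)]
print(e)
for z in(.165,.169,.173):
    P=plane(c,e,z); v=P[1]-P[0]; print(z,np.linalg.norm(v),np.degrees(np.arctan2(v[1],v[0])),P.mean(0),P)
a,b=[pickle.load(open(n+'0.pkl','rb')) for n in('scene','side')]
P=plane(c,e,.169)
print(proj(a,P),proj(b,P))
E
```

```text
[(np.float64(297.5), 150), (np.float64(297.5), 157), (np.float64(297.5), 164), (np.float64(297.5), 171), (np.float64(297.5), 178), (np.float64(297.5), 185), (np.float64(297.5), 192), (np.float64(297.5), 199), (np.float64(297.5), 206), (np.float64(297.5), 213), (np.float64(297.5), 220), (np.float64(297.5), 227), (np.float64(297.5), 234), (np.float64(297.5), 241), (np.float64(297.5), 248)] [(np.float64(305.5), 150), (np.float64(304.5), 157), (np.float64(304.5), 164), (np.float64(304.5), 171), (np.float64(304.5), 178), (np.float64(304.5), 185), (np.float64(304.5), 192), (np.float64(304.5), 199), (np.float64(304.5), 206), (np.float64(304.5), 213), (np.float64(304.5), 220), (np.float64(304.5), 227), (np.float64(303.5), 234), (np.float64(303.5), 241), (np.float64(303.5), 248)]
[(np.float64(301.4390731292516), 119.7), (np.float64(300.56152210884346), 257.3)]
0.165 0.13341490696353828 -109.37643430952104 [ 0.39162819 -0.30086288  0.165     ] [[ 0.41375993 -0.23793379  0.165     ]
 [ 0.36949645 -0.36379197  0.165     ]]
0.169 0.13184722960633072 -109.37643430952103 [ 0.39201748 -0.30057567  0.169     ] [[ 0.41388916 -0.23838602  0.169     ]
 [ 0.37014579 -0.36276532  0.169     ]]
0.173 0.13027955224912313 -109.37643430952104 [ 0.39240676 -0.30028847  0.173     ] [[ 0.41401839 -0.23883826  0.173     ]
 [ 0.37079513 -0.36173867  0.173     ]]
[[315.22791589 281.87136473]
 [339.72635368 334.06489109]] [[250.87284853 271.59069654]
 [221.40115001 327.97582939]]
```

Door top mid is (0.392, −0.3005, 0.171). The fitted edge length is 131 mm against the nominal 130, so that holds. Door yaw is about 160.6°. Now I'll tilt the tool to match the lean.

```bash
cat >> h.py <<'E'
def delta(p,Rm):
    """tool-axis translation and rotvec to reach TCP p, rotation Rm"""
    s=env.get_state(); R0=R.from_rotvec(s['eef_rot'])
    return R0.inv().apply(np.array(p)-s['tcp_pos']).round(4),(R0.inv()*R.from_matrix(Rm)).as_rotvec().round(4)
E
python3 -m creep '[[[0, 0, 0], [-0.148, 0, 0]], [[0, 0, 0], [-0.148, 0, 0]], [[0, 0, 0], [-0.148, 0, 0]], [[0, 0, 0], [-0.148, 0, 0]], [[0, 0, 0], [0, 0, 0]], [[0, 0, 0], [0, 0, 0]]]' 0.04
python3 - <<'E'
from h import *
h=np.array([np.cos(np.radians(160.6)),np.sin(np.radians(160.6)),0]); s,c=np.sin(np.radians(34)),np.cos(np.radians(34))
zd=s*h+c*np.array([0,0,1]); xd=c*h-s*np.array([0,0,1]); yt=-xd; zt=-zd; xt=np.cross(yt,zt)
Rm=np.c_[xt,yt,zt]; t=np.array([.392,-.3005,.171])
for k in(.034,-.016): print(t+k*zd,delta(t+k*zd,Rm))
print(env.get_state()['joint_pos'])
E
```

```text
time: 2.75
tcp_pos: [0.4055, -0.3409, 0.343]
eef_rot: [2.125, 1.536, 0.466]
wrist_force: [-0.4, -0.7, -0.3]
width: 0.0399
finger_force: 0.0
[ 0.37406692 -0.29418477  0.19918728] (array([ 0.0347, -0.1171,  0.0945]), array([-0.0019, -0.0094,  0.0168]))
[ 0.40043909 -0.30347187  0.1577354 ] (array([ 0.0342, -0.1171,  0.1445]), array([-0.0019, -0.0094,  0.0168]))
[-1.1659346   0.082005    1.90699442  0.60087537  0.82896851 -1.18776409]
```

```bash
python3 -m creep '[[[0.0115, -0.039, 0.01], [0, -0.009, 0.017]], [[0.0115, -0.039, 0.01], [0, 0, 0]], [[0.0117, -0.039, 0.01], [0, 0, 0]], [[0, 0, 0.03], [0, 0, 0]], [[0, 0, 0.0345], [0, 0, 0]], [[0, 0, 0], [0, 0, 0]], [[0, 0, 0], [0, 0, 0]], [[0, 0, 0], [0, 0, 0]]]' 0.04
python3 - <<'E'
from h import *
import pickle
h=np.array([np.cos(np.radians(160.6)),np.sin(np.radians(160.6)),0]); s,c=np.sin(np.radians(34)),np.cos(np.radians(34))
zd=s*h+c*np.array([0,0,1]); xd=c*h-s*np.array([0,0,1]); yt=-xd; zt=-zd; xt=np.cross(yt,zt)
Rm=np.c_[xt,yt,zt]; t=np.array([.392,-.3005,.171])
for k in(.034,-.016): print(delta(t+k*zd,Rm))
print(env.get_state()['joint_pos'])
c=cam('scene');d=cam('side')
a=c['img'][230:400,260:430];b=d['img'][230:400,180:350]
m=cv2.resize(np.hstack([a,b]),None,fx=2.35,fy=2.35,interpolation=cv2.INTER_CUBIC); cv2.imwrite('pics/g1.png',m[:,:,::-1])
E
```

```text
time: 3.75
tcp_pos: [0.3747, -0.2932, 0.1997]
eef_rot: [2.137, 1.513, 0.463]
wrist_force: [0.4, -0.7, -1.1]
width: 0.0399
finger_force: 0.0
(array([-0.0012, -0.0005,  0.0003]), array([ 0.0004, -0.0001,  0.0001]))
(array([-0.0012, -0.0005,  0.0503]), array([ 0.0004, -0.0001,  0.0001]))
[-1.19288252  0.28385322  2.24044339  1.16728321  0.47674225 -1.8836386 ]
```

View pics/g1.png

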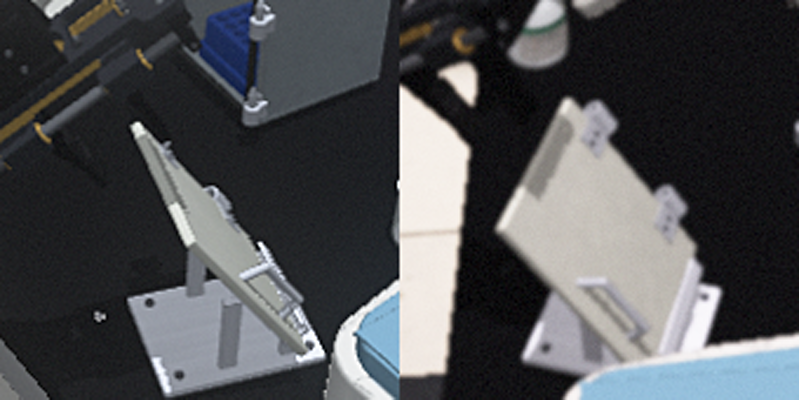

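The door and handle are clearly visible, with the top edge from (135,125) to (188,235) in the left crop. The gripper's shadow falls on the door just below that edge, and the pose is within about 1 mm of target. Advancing along the panel.

```bash
python3 -m creep '[[[0, 0, 0.015], [0, 0, 0]], [[0, 0, 0.015], [0, 0, 0]], [[0, 0, 0.012], [0, 0, 0]], [[0, 0, 0.008], [0, 0, 0]], [[0, 0, 0], [0, 0, 0]], [[0, 0, 0], [0, 0, 0]]]' 0.04 && python3 -m creep '[[[0, 0, 0], [0, 0, 0]], [[0, 0, 0], [0, 0, 0]], [[0, 0, 0], [0, 0, 0]], [[0, 0, 0], [0, 0, 0]], [[0, 0, 0], [0, 0, 0]], [[0, 0, 0], [0, 0, 0]]]' 0 30
```

```text
time: 4.6
tcp_pos: [0.4006, -0.302, 0.1576]
eef_rot: [2.139, 1.513, 0.464]
wrist_force: [-0.7, -0.1, -0.1]
width: 0.0401
finger_force: 0.0
time: 5.35
tcp_pos: [0.4012, -0.3021, 0.1574]
eef_rot: [2.139, 1.513, 0.465]
wrist_force: [1.5, 0.9, 2.8]
width: 0.0078
finger_force: 30.0
```

```bash
python3 -m creep '[[[0, 0.0005, -0.008], [0, 0, 0]], [[0, 0.0005, -0.012], [0, 0, 0]], [[0, 0.001, -0.012], [0, 0, 0]], [[0, 0.0224, -0.0332], [0, 0, 0]], [[0, 0.0224, -0.0332], [0, 0, 0]], [[0, 0.0224, -0.0332], [0, 0, 0]], [[0, 0, 0], [0, 0, 0]], [[0, 0, 0], [0, 0, 0]]]' 0 50
python3 - <<'E'
from h import *
s=env.get_state();print(s['joint_pos'],s['wrist_torque'])
E
```

```text
time: 6.35
tcp_pos: [0.3853, -0.2953, 0.2992]
eef_rot: [2.141, 1.516, 0.467]
wrist_force: [-0.2, -0.3, -3.3]
width: 0.0076
finger_force: 49.9
[-1.16479775  0.06998396  2.07147824  0.69355351  0.70250146 -1.29877691] [0.22024619 0.71033832 0.01540441]
```

```bash
python3 -m creep '[[[0, 0, 0], [0.148, 0, 0]], [[0, 0, 0], [0.148, 0, 0]], [[0, 0, 0], [0.148, 0, 0]], [[0, 0, 0], [0.149, 0, 0]], [[0, 0, 0], [0, 0, 0]], [[0, 0, 0], [0, 0, 0]]]' 0 50
python3 - <<'E'
from h import *
import pickle
a,b=[pickle.load(open(n+'0.pkl','rb')) for n in('scene','side')]
print(two(a,[(243,165),(293,210),(248,265),(198,213)],b,[(310,150),(312,205),(258,233),(268,180)]).round(3))
s=env.get_state(); print(R.from_rotvec(s['eef_rot']).as_matrix().round(3),s['wrist_torque'])
pin=np.array([.6113,-.1539])
for o in (100,):
    p=np.radians(o-5.4); x=np.array([np.cos(p),np.sin(p),0]); yt=-x; zt=np.array([0,0,-1.]); Rm=np.c_[np.cross(yt,zt),yt,zt]
    T=np.r_[pin+.077*np.array([-np.sin(p),np.cos(p)]),.26]; print(o,T,delta(T,Rm))
E
```

```text
time: 7.1
tcp_pos: [0.3855, -0.2947, 0.2986]
eef_rot: [2.557, 1.817, 0.023]
wrist_force: [-0.6, -0.3, -2.8]
width: 0.0074
finger_force: 49.9
[[0.559 0.272 0.135 0.02 ]
 [0.543 0.019 0.133 0.016]
 [0.418 0.017 0.049 0.006]
 [0.444 0.328 0.008 0.012]]
[[ 0.329  0.944  0.014]
 [ 0.944 -0.329  0.004]
 [ 0.009  0.012 -1.   ]] [ 0.01083237  0.06175397 -0.00189832]
100 [ 0.53454803 -0.16007532  0.26      ] (array([0.1758, 0.0959, 0.0413]), array([ 0.0056, -0.015 ,  1.1553]))
```

```bash
python3 -m creep '[[[0, 0, 0], [0.006, -0.015, 0.165]], [[0, 0, 0], [0, 0, 0.165]], [[0, 0, 0], [0, 0, 0.165]], [[0, 0, 0], [0, 0, 0.165]], [[0, 0, 0], [0, 0, 0.165]], [[0, 0, 0], [0, 0, 0.165]], [[0, 0, 0], [0, 0, 0.165]], [[0, 0, 0], [0, 0, 0]], [[0, 0, 0], [0, 0, 0]]]' 0 50
cat >> h.py <<'E'
pin=np.array([.6113,-.1539])
def hung(o,z,k=.077):
    p=np.radians(o-5.4); x=np.array([np.cos(p),np.sin(p),0]); yt=-x; zt=np.array([0,0,-1.]); Rm=np.c_[np.cross(yt,zt),yt,zt]
    return np.r_[pin+k*np.array([-np.sin(p),np.cos(p)]),z],Rm
E
python3 - <<'E'
from h import *
print(delta(*hung(100,.26)),env.get_state()['joint_pos'])
E
```

```text
time: 8.22
tcp_pos: [0.3857, -0.2958, 0.3005]
eef_rot: [3.129, 0.128, 0.006]
wrist_force: [0.5, -0.8, -1.8]
width: 0.0074
finger_force: 49.9
(array([ 0.1593, -0.1235,  0.0397]), array([ 0.0105, -0.0033,  0.0013])) [-0.88251333  0.23974042  1.67365881 -0.00347288  1.21772192  0.60783386]
```

The lower knuckle has to enter sideways between the two pins: its underside must be between 66 and 101 mm, so TCP z is about 0.205. I'll stop 60 mm in front.

```bash
python3 -m creep '[[[0.033, -0.041, 0], [0.005, -0.002, 0]], [[0.033, -0.041, 0], [0.005, -0.002, 0]], [[0.033, -0.0415, 0], [0, 0, 0.001]], [[0, 0, 0.03], [0, 0, 0]], [[0, 0, 0.035], [0, 0, 0]], [[0, 0, 0.03], [0, 0, 0]], [[0, 0, 0], [0, 0, 0]], [[0, 0, 0], [0, 0, 0]], [[0, 0, 0], [0, 0, 0]]]' 0 50
python3 - <<'E'
from h import *
import pickle
print(delta(*hung(100,.205)))
c=cam('scene');d=cam('side');w=cam('wrist'); pickle.dump((c,d,w),open('s3.pkl','wb'))
a=c['img'][190:350,290:410];b=d['img'][190:350,280:400]
m=cv2.resize(np.hstack([a,b]),None,fx=3.33,fy=3.33,interpolation=cv2.INTER_CUBIC); cv2.imwrite('pics/h1.png',m[:,:,::-1])
E
```

```text
time: 9.35
tcp_pos: [0.4762, -0.166, 0.2066]
eef_rot: [3.136, 0.124, 0.003]
wrist_force: [0.3, -0.2, -1.5]
width: 0.0076
finger_force: 49.9
(array([ 0.0586, -0.0013,  0.0017]), array([ 0.0031, -0.002 , -0.001 ]))
```

View pics/h1.png

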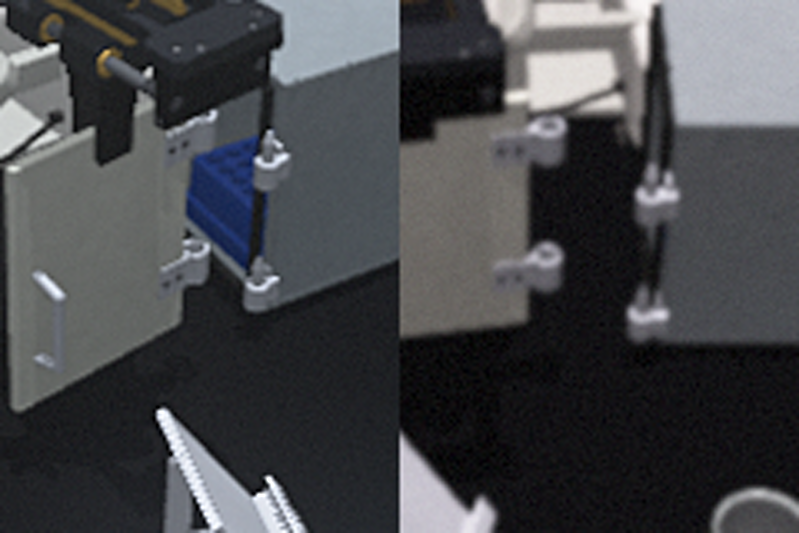

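The left crop shows the door upright, with the knuckles at (207,118) and (196,247) and the pin tips at (268,137) and (260,260). In the right crop the knuckles are at (549,126) and (547,252), and the pin tips at (649,168) and (648,288). I'll triangulate these as relative offsets.

```bash
python3 - <<'E'
from h import *
import pickle
c,d,w=pickle.load(open('s3.pkl','rb'))
S=lambda p:[np.array(p)/3.33+[290,190]]
D=lambda p:[(np.array(p)-[399.6,0])/3.33+[280,190]]
for n,p,q in(('upK',(207,118),(549,126)),('loK',(196,247),(547,252)),('upP',(268,137),(649,168)),('loP',(260,260),(648,288))): print(n,two(c,S(p),d,D(q)).round(4))
s=env.get_state(); 
ax=np.array(s['tcp_pos'])+R.from_rotvec(s['eef_rot']).apply([.077,0,0]); print('axis',ax)
print('scene pred K',(proj(c,[[*ax[:2],.1995],[*ax[:2],.1035]])-[290,190])*3.33,'P',(proj(c,[[*pin,.162],[*pin,.066]])-[290,190])*3.33)
print('side pred K',(proj(d,[[*ax[:2],.1995],[*ax[:2],.1035]])-[280,190])*3.33+[399.6,0],'P',(proj(d,[[*pin,.162],[*pin,.066]])-[280,190])*3.33+[399.6,0])
i=w['img']; cv2.imwrite('pics/w3.png',i[:,:,::-1]); print(proj(w,[[*ax[:2],.1995],[*ax[:2],.1035],[*pin,.162]]))
E
```

```text
upK [[ 0.5508 -0.1678  0.2     0.0042]]
loK [[ 0.5519 -0.1644  0.1039  0.0027]]
upP [[ 0.611  -0.1569  0.1579  0.003 ]]
loP [[ 0.6166 -0.1535  0.0591  0.003 ]]
axis [ 0.55250066 -0.15957471  0.20616212]
scene pred K [[199.07603142 107.99757476]
 [191.01574627 241.18443868]] P [[264.95557396 126.63758266]
 [254.08350857 252.36864822]]
side pred K [[550.28262435 121.30911921]
 [547.07780681 249.31875271]] P [[649.13666933 161.75228601]
 [640.12010998 283.17895563]]
[[325.35993964 129.07223791]
 [324.76155892 139.14288352]
 [323.24891023  19.23264019]]
```

View pics/w3.png

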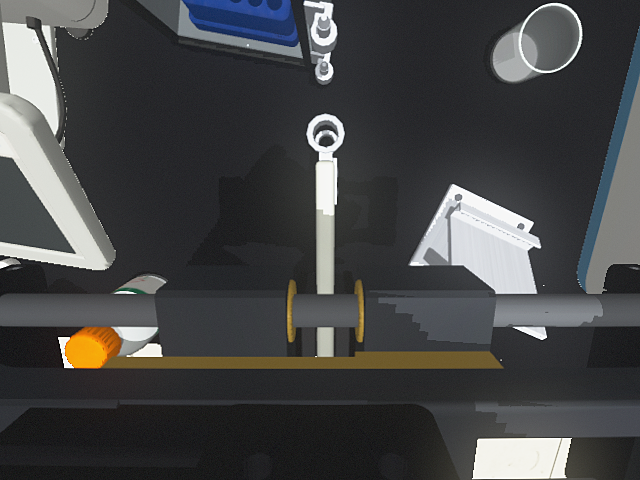

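The wrist view shows the knuckle ring at (325,132) in line with the pins at (324,25) and (323,70), where the lower one is the lower pin. I'll measure the ring and pins.

```bash
python3 - <<'E'
from h import *
import pickle
c,d,w=pickle.load(open('s3.pkl','rb'))
g=cv2.cvtColor(w['img'],cv2.COLOR_RGB2GRAY)
m=(g[100:165,295:355]>140).astype(np.uint8)
cs,_=cv2.findContours(m,cv2.RETR_CCOMP,cv2.CHAIN_APPROX_NONE)
for k in cs:
    if len(k)>20: (x,y),r=cv2.minEnclosingCircle(k); print('ring',x+295,y+100,r, len(k))
p=cv2.HoughCircles(cv2.resize(g[100:165,295:355],None,fx=4,fy=4,interpolation=cv2.INTER_CUBIC),cv2.HOUGH_GRADIENT,1,10,param1=100,param2=15,minRadius=20,maxRadius=90)
print('hough',[(q[0]/4+294.6,q[1]/4+99.6,q[2]/4) for q in p[0][:5]])
a=cv2.resize(g[0:90,290:360],None,fx=6,fy=6,interpolation=cv2.INTER_CUBIC); b=cv2.resize(g[100:160,290:360],None,fx=6,fy=6,interpolation=cv2.INTER_CUBIC)
b=np.vstack([b,np.zeros((180,420),np.uint8)]); cv2.imwrite('pics/w3c.png',np.hstack([a[:,:390],b[:,:410]]))
E
```

```text
ring 326.0 139.8400001525879 26.147863388061523 143
ring 326.30555534362793 141.34722137451172 8.719015121459961 43
ring 324.7272720336914 132.1704559326172 13.571083068847656 74
hough [(np.float32(324.725), np.float32(132.725), np.float32(19.15)), (np.float32(325.475), np.float32(135.475), np.float32(10.875)), (np.float32(321.975), np.float32(134.475), np.float32(15.95)), (np.float32(327.475), np.float32(133.225), np.float32(20.95)), (np.float32(325.725), np.float32(128.975), np.float32(15.8))]
```

View pics/w3c.png

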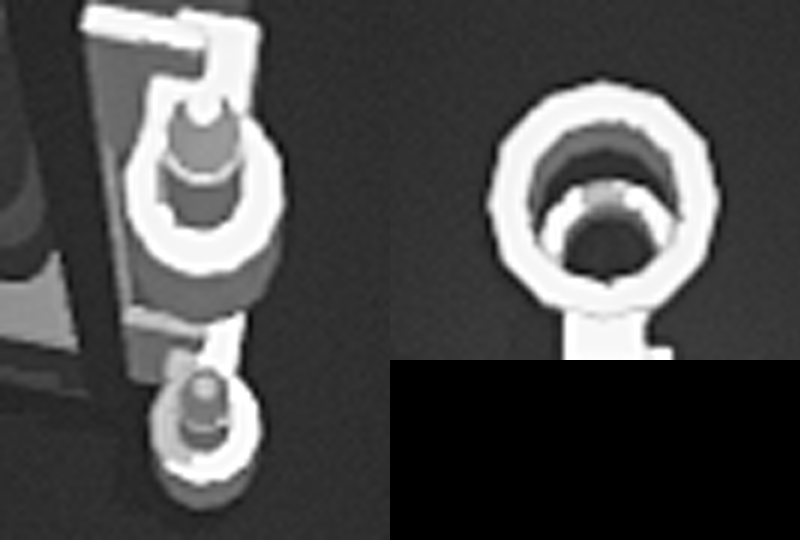

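```bash
python3 - <<'E'
from h import *
import pickle
c,d,w=pickle.load(open('s3.pkl','rb'))
for n,z,p in(('upKtop',.1992,(325,132.2)),('upBarrel',.141,(323.7,32.3)),('upTip',.162,(323.5,17.3)),('loBarrel',.045,(324,70.8)),('loTip',.066,(323.7,63.7))): print(n,plane(w,[p],z).round(4))
# panel direction from wrist: mid of panel top edge columns at rows 180..260
g=w['img'].astype(int).sum(2); 
L=[(300+np.where(g[r,300:350]>300)[0][[0,-1]].mean(),r) for r in (215,235,255)]; P=plane(w,L,.222); print(L,P.round(4)); v=P[0]-P[-1]; print(np.degrees(np.arctan2(v[1],v[0])))
E
```

```text
upKtop [[ 0.5511 -0.1595  0.1992]]
upBarrel [[ 0.6116 -0.1541  0.141 ]]
upTip [[ 0.6122 -0.154   0.162 ]]
loBarrel [[ 0.6118 -0.1544  0.045 ]]
loTip [[ 0.6123 -0.1541  0.066 ]]
[(np.float64(325.0), 215), (np.float64(325.0), 235), (np.float64(324.5), 255)] [[ 0.5156 -0.1623  0.222 ]
 [ 0.5067 -0.163   0.222 ]
 [ 0.4977 -0.1635  0.222 ]]
3.8609071600549125
```

```bash
python3 -m creep '[[[0.02, 0, 0], [0.003, -0.002, 0]], [[0.02, 0, 0], [0, 0, 0]], [[0.014, -0.0005, 0], [0, 0, 0]], [[0.007, 0, 0], [0, 0, 0]], [[0, 0, 0], [0, 0, 0]], [[0, 0, 0], [0, 0, 0]], [[0, 0, 0], [0, 0, 0]]]' 0 50
python3 - <<'E'
from h import *
import pickle
s=env.get_state(); w=cam('wrist'); pickle.dump((w,s['tcp_pos']),open('s4.pkl','wb'))
a=cv2.resize(w['img'][90:170,285:365],None,fx=7,fy=7,interpolation=cv2.INTER_CUBIC); cv2.imwrite('pics/w4.png',a[:,:,::-1])
z=s['tcp_pos'][2]-.125
print(proj(w,[[*pin,.162],[*pin,.141],[*pin,z+.118],[*pin,z+.096]]), R.from_rotvec(s['eef_rot']).as_matrix().round(4)[2])
E
```

```text
time: 10.38
tcp_pos: [0.5354, -0.16, 0.205]
eef_rot: [-3.137, -0.124, 0.005]
wrist_force: [-0.6, 0.3, -3.0]
width: 0.0073
finger_force: 49.9
[[325.50662424 134.8757078 ]
 [325.49779393 136.75476561]
 [325.52687226 130.56701529]
 [325.51357124 133.39741373]] [-0.0034 -0.0021 -1.    ]
```

View pics/w4.png

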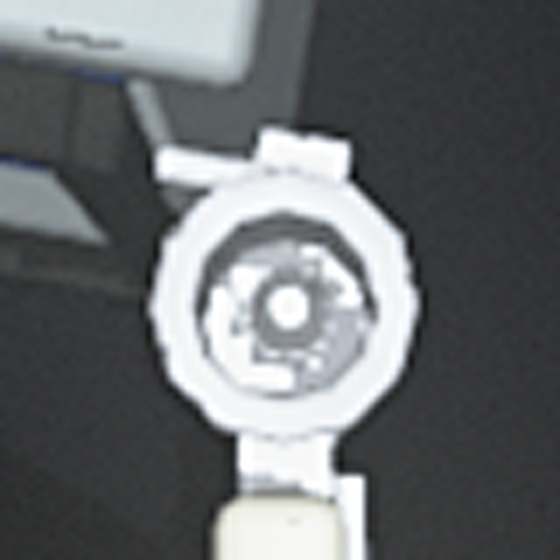

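The pin tip shows through the bore, nearly centred: tip at crop (290,307), ring centre at (285,303). Allowing for parallax, the knuckle should go about 1.6 mm forward. I've used all my picture views, so the rest will be done on numbers. Lowering gently now.

```bash
python3 -m creep '[[[0.0016, 0.0003, 0], [0, 0, 0]], [[0, 0, 0], [0, 0, 0]], [[0, 0, 0], [0, 0, 0]], [[0, 0, 0.005], [0, 0, 0]], [[0, 0, 0.005], [0, 0, 0]], [[0, 0, 0.004], [0, 0, 0]], [[0, 0, 0.004], [0, 0, 0]], [[0, 0, 0], [0, 0, 0]], [[0, 0, 0], [0, 0, 0]]]' 0 50
```

```text
time: 11.55
tcp_pos: [0.5377, -0.1602, 0.187]
eef_rot: [-3.138, -0.124, 0.004]
wrist_force: [-0.1, 0.1, -3.3]
width: 0.0077
finger_force: 49.9
```

```bash
python3 -m creep '[[[0, 0, 0.003], [0, 0, 0]], [[0, 0, 0.003], [0, 0, 0]], [[0, 0, 0.003], [0, 0, 0]], [[0, 0, 0], [0, 0, 0]], [[0, 0, 0], [0, 0, 0]]]' 0 50; python3 -m creep '[[[0, 0, 0.002], [0, 0, 0]], [[0, 0, 0.002], [0, 0, 0]], [[0, 0, 0], [0, 0, 0]], [[0, 0, 0], [0, 0, 0]]]' 0 50
```

```text
time: 12.18
tcp_pos: [0.5376, -0.1601, 0.1779]
eef_rot: [-3.137, -0.124, 0.004]
wrist_force: [-0.1, 0.2, -1.9]
width: 0.0075
finger_force: 49.9
time: 12.68
tcp_pos: [0.5376, -0.1602, 0.174]
eef_rot: [-3.137, -0.124, 0.004]
wrist_force: [0.3, -0.3, -3.1]
width: 0.0075
finger_force: 49.9
```

```bash
for i in 1 ; do python3 -m creep '[[[0, 0, 0.0015], [0, 0, 0]], [[0, 0, 0.0015], [0, 0, 0]], [[0, 0, 0], [0, 0, 0]], [[0, 0, 0], [0, 0, 0]]]' 0 50; done; python3 -m creep '[[[0, 0, 0.001], [0, 0, 0]], [[0, 0, 0], [0, 0, 0]], [[0, 0, 0], [0, 0, 0]]]' 0 50
```

```text
time: 13.18
tcp_pos: [0.5375, -0.1601, 0.1709]
eef_rot: [-3.137, -0.124, 0.005]
wrist_force: [-0.6, 0.0, -2.9]
width: 0.0075
finger_force: 49.9
time: 13.55
tcp_pos: [0.5376, -0.1601, 0.17]
eef_rot: [-3.137, -0.124, 0.005]
wrist_force: [-0.4, -0.2, -3.2]
width: 0.0077
finger_force: 49.9
```

```bash
python3 -m creep '[[[0, 0, 0.001], [0, 0, 0]], [[0, 0, 0], [0, 0, 0]], [[0, 0, 0], [0, 0, 0]]]' 0 50; python3 -m creep '[[[0, 0, 0.001], [0, 0, 0]], [[0, 0, 0], [0, 0, 0]], [[0, 0, 0], [0, 0, 0]]]' 0 50;
```

```text
time: 13.92
tcp_pos: [0.5376, -0.1602, 0.1691]
eef_rot: [-3.138, -0.124, 0.004]
wrist_force: [-0.7, 0.4, -0.9]
width: 0.0077
finger_force: 49.9
time: 14.3
tcp_pos: [0.5374, -0.1603, 0.1687]
eef_rot: [-3.138, -0.124, 0.004]
wrist_force: [-2.3, -0.4, 5.0]
width: 0.0076
finger_force: 50.0
```

Contact at TCP z≈0.169, where 0.170 was expected, so both knuckles are home. I'll open the fingers loosely around the panel and swing it part of the way.

```bash
python3 -m creep '[[[0, 0, -0.001], [0, 0, 0]], [[0, 0, 0], [0, 0, 0]], [[0, 0, 0], [0, 0, 0]], [[0, 0, 0], [0, 0, 0]]]' 0.024 10; python3 - <<'E'
from h import *
s=env.get_state(); print(s['joint_pos'])
w=cam('wrist'); g=cv2.cvtColor(w['img'],cv2.COLOR_RGB2GRAY)
m=(g[95:175,290:360]>140).astype(np.uint8)
cs,_=cv2.findContours(m,cv2.RETR_CCOMP,cv2.CHAIN_APPROX_NONE)
for k in cs:
    if len(k)>20: print(cv2.boundingRect(k),len(k))
print(proj(w,[[*pin,.163],[*pin,.162]]),'ring at home; tip')
# panel direction from rows near the hinge
q=w['img'].astype(int).sum(2)
for r in (200,230,255):
    k=np.where(q[r,300:350]>300)[0]; print(r,300+k[[0,-1]])
E
```

```text
time: 14.8
tcp_pos: [0.5376, -0.1601, 0.1688]
eef_rot: [-3.137, -0.124, 0.005]
wrist_force: [0.1, 0.1, -0.3]
width: 0.0238
finger_force: 0.0
[-4.88667945e-01  5.12107301e-01  1.64628755e+00  1.18199024e-04
  9.86692719e-01  1.00303614e+00]
(10, 0, 46, 80) 278
(41, 32, 9, 16) 31
[[324.94469886 135.18272923]
 [324.94724669 135.30164495]] ring at home; tip
200 [317 337]
230 [316 334]
255 [316 334]
```

```bash
python3 -m creep '[[[0.0005, -0.0089, 0], [0, 0, 0.12]], [[0.0005, -0.0089, 0], [0, 0, 0.12]], [[0.0005, -0.0089, 0], [0, 0, 0.12]], [[0.0005, -0.0089, 0], [0, 0, 0.12]], [[0, 0, 0], [0, 0, 0]]]'; python3 -m creep '[[[0.0005, -0.0089, 0], [0, 0, 0.12]], [[0.0005, -0.0089, 0], [0, 0, 0.12]], [[0.0005, -0.0089, 0], [0, 0, 0.12]], [[0.0005, -0.0089, 0], [0, 0, 0.12]], [[0, 0, 0], [0, 0, 0]], [[0, 0, 0], [0, 0, 0]]]'
python3 - <<'E'
from h import *
print(delta(*hung(45,.169,.074)),env.get_state()['joint_pos'])
w=cam('wrist');q=w['img'].astype(int).sum(2)
for r in (200,230,255):
    k=np.where(q[r,290:360]>300)[0]; print(r,290+k[[0,-1]])
E
```

```text
time: 15.48
tcp_pos: [0.5432, -0.1248, 0.169]
eef_rot: [-3.078, 0.622, 0.005]
wrist_force: [-0.5, -0.6, 0.0]
width: 0.0235
finger_force: 0.0
time: 16.23
tcp_pos: [0.5638, -0.0971, 0.1689]
eef_rot: [2.843, -1.336, -0.006]
wrist_force: [-0.6, 0.0, 0.4]
width: 0.0241
finger_force: 0.0
(array([ 0.    , -0.0004, -0.0001]), array([0.0017, 0.0033, 0.0011])) [-3.65973617e-01  5.25415413e-01  1.61798114e+00  2.07942322e-04
  1.00190100e+00  2.08322082e+00]
200 [316 338]
230 [320 339]
255 [323 342]
```

```bash
python3 -m creep '[[[0, 0, -0.02], [0, 0, 0]], [[0, 0, -0.02], [0, 0, 0]], [[0, 0, -0.02], [0, 0, 0]], [[-0.015, 0.022, 0], [0, 0, 0]], [[-0.02, 0.023, 0], [0, 0, 0]], [[0, 0, 0], [0, 0, 0]], [[0, 0, 0], [0, 0, 0]]]' 0.024; python3 -m creep '[[[0, 0, 0], [0, 0, 0]], [[0, 0, 0.02], [0, 0, 0]], [[0, 0, 0.02], [0, 0, 0]], [[0, 0, 0.018], [0, 0, 0]], [[0, 0, 0], [0, 0, 0]]]' 0 10
python3 - <<'E'
from h import *
for o in (45,20,10,0): print(o,delta(*hung(o,.169,.11)))
E
```

```text
time: 17.15
tcp_pos: [0.5082, -0.0991, 0.2295]
eef_rot: [-2.841, 1.339, 0.002]
wrist_force: [-0.4, -0.4, 0.2]
width: 0.024
finger_force: 0.0
time: 17.77
tcp_pos: [0.5068, -0.0982, 0.1698]
eef_rot: [-2.842, 1.339, 0.01]
wrist_force: [0.4, -0.7, 0.6]
width: 0.0001
finger_force: 0.0
45 (array([-0.0005, -0.045 ,  0.0007]), array([ 0.0026,  0.0058, -0.0009]))
20 (array([ 0.0098, -0.0915,  0.0005]), array([0.0039, 0.0052, 0.4354]))
10 (array([ 0.0193, -0.1081,  0.0004]), array([0.0043, 0.0049, 0.61  ]))
0 (array([ 0.0316, -0.1228,  0.0003]), array([0.0048, 0.0045, 0.7845]))
```

```bash
python3 -m creep '[[[0, -0.012, 0], [0, 0, 0]], [[0, -0.012, 0], [0, 0, 0]], [[-0.0014, -0.011, 0], [0, 0, 0.1]], [[-0.0014, -0.011, 0], [0, 0, 0.1]], [[-0.0014, -0.011, 0], [0, 0, 0.1]], [[-0.0014, -0.011, 0], [0, 0, 0.1]], [[0, 0, 0], [0, 0, 0]], [[0, 0, 0], [0, 0, 0]]]' 0 10
python3 - <<'E'
from h import *
s=env.get_state(); Rm=R.from_rotvec(s['eef_rot']).as_matrix()
p=np.radians(-5.4); xd=np.array([np.cos(p),np.sin(p),0]); yd=np.array([-np.sin(p),np.cos(p),0])
r=np.array(s['tcp_pos'])-[*pin,0]; print('tcp in shut-door frame',r@xd,r@yd,'axes of tool in it',Rm[:,0]@xd,Rm[:,0]@yd,s['joint_pos'][5])
E
```

```text
time: 18.77
tcp_pos: [0.5604, -0.0557, 0.1713]
eef_rot: [2.52, -1.875, -0.005]
wrist_force: [0.1, -0.0, -1.0]
width: 0.0002
finger_force: 0.0
tcp in shut-door frame -0.059945049568226175 0.09301333028197986 axes of tool in it 0.3765885210603834 -0.9263782534761832 2.551669244943764
```

```bash
python3 -m creep '[[[0.0028, -0.007, 0], [0, 0, 0]], [[0.0028, -0.007, 0], [0, 0, 0]], [[0.0028, -0.007, 0], [0, 0, 0]], [[0.0022, -0.0055, 0], [0, 0, 0]], [[0, 0, 0], [0, 0, 0]], [[0, 0, 0], [0, 0, 0]]]' 0 10; python3 -m creep '[[[0.0011, -0.0028, 0], [0, 0, 0]], [[0.0007, -0.0018, 0], [0, 0, 0]], [[0, 0, 0], [0, 0, 0]], [[0, 0, 0], [0, 0, 0]]]' 0 10
python3 - <<'E'
from h import *
import pickle
s=env.get_state()
c=cam('scene');d=cam('side');w=cam('wrist')
pickle.dump((c,d,w),open('s5.pkl','wb'))
p=np.radians(-5.4); xd=np.array([np.cos(p),np.sin(p),0]); yd=np.array([-np.sin(p),np.cos(p),0])
r=np.array(s['tcp_pos'])-[*pin,0]; print(r@xd,r@yd)
E
```

```text
time: 19.52
tcp_pos: [0.5885, -0.0585, 0.1709]
eef_rot: [2.518, -1.877, -0.006]
wrist_force: [-0.2, 0.4, -0.5]
width: 0.0007
finger_force: 0.0
time: 20.02
tcp_pos: [0.5936, -0.059, 0.171]
eef_rot: [2.518, -1.877, -0.005]
wrist_force: [-0.2, -0.6, 0.7]
width: 0.0004
finger_force: 0.1
-0.026577516621474923 0.09284042077024943
```

```bash
python3 -m creep '[[[0.0007, -0.0018, 0], [0, 0, 0]], [[0.0007, -0.0018, 0], [0, 0, 0]], [[0, 0, 0], [0, 0, 0]], [[0, 0, 0], [0, 0, 0]]]' 0 10; python3 -m creep '[[[0.0005, -0.0014, 0], [0, 0, 0]], [[0, 0, 0], [0, 0, 0]], [[0, 0, 0], [0, 0, 0]]]' 0 10;
```

```text
time: 20.68
tcp_pos: [0.5975, -0.0592, 0.1709]
eef_rot: [2.519, -1.877, -0.005]
wrist_force: [-0.0, -0.2, -0.7]
width: 0.0005
finger_force: 0.1
time: 21.05
tcp_pos: [0.5989, -0.0593, 0.1709]
eef_rot: [2.519, -1.877, -0.005]
wrist_force: [0.2, -0.1, -0.4]
width: 0.0006
finger_force: 0.1
```

```bash
for k in 1; do python3 -m creep '[[[0.0005, -0.0014, 0], [0, 0, 0]], [[0.0005, -0.0014, 0], [0, 0, 0]], [[0, 0, 0], [0, 0, 0]], [[0, 0, 0], [0, 0, 0]]]' 0 10; done; python3 -m creep '[[[0.0004, -0.001, 0], [0, 0, 0]], [[0, 0, 0], [0, 0, 0]], [[0, 0, 0], [0, 0, 0]]]' 0 10
python3 - <<'E'
from h import *
# where is the door's free top corner in scene/side, against shut prediction?
p=np.radians(-5.4)
def D(o,x,y,z):
    q=p+np.radians(o); return [*(pin+np.array([np.cos(q)*x-np.sin(q)*y,np.sin(q)*x+np.cos(q)*y])),.045+z]
c=cam('scene')
for o in(0,3,6,12): print(o,proj(c,[D(o,-25.5e-3,.126,.060),D(o,-25.5e-3,.126,.010),D(o,-.004,.142,.141)]).round(1).tolist())
g=c['img'].astype(int).sum(2); hp=proj(c,[D(0,-22e-3,.126,.035)])[0]; r=int(hp[1]); print(hp, g[r,int(hp[0])-25:int(hp[0])+25].tolist())
np.save('c6.npy',c['img'])
E
```

```text
time: 21.55
tcp_pos: [0.6019, -0.0595, 0.1709]
eef_rot: [2.519, -1.877, -0.005]
wrist_force: [-0.5, -0.2, 0.3]
width: 0.0004
finger_force: 0.1
time: 21.92
tcp_pos: [0.603, -0.0596, 0.1709]
eef_rot: [2.519, -1.877, -0.005]
wrist_force: [-1.3, 0.1, -0.3]
width: 0.0003
finger_force: 0.1
0 [[325.8, 225.7], [325.2, 244.1], [331.3, 188.6]]
3 [[323.6, 226.8], [323.1, 245.2], [328.5, 189.5]]
6 [[321.6, 228.0], [321.1, 246.4], [325.8, 190.4]]
12 [[317.8, 230.5], [317.4, 249.0], [320.7, 192.5]]
[326.83137636 234.57855951] [389, 317, 325, 275, 199, 177, 98, 110, 94, 128, 206, 281, 353, 383, 376, 379, 400, 408, 409, 409, 412, 416, 419, 376, 293, 296, 351, 343, 275, 319, 317, 319, 308, 317, 318, 310, 313, 316, 318, 317, 311, 320, 323, 321, 321, 323, 317, 320, 322, 317]
```

```bash
python3 -m creep '[[[0.0004, -0.001, 0], [0, 0, 0]], [[0, 0, 0], [0, 0, 0]], [[0, 0, 0], [0, 0, 0]]]' 0 10;  python3 -m creep '[[[0.0004, -0.001, 0], [0, 0, 0]], [[0, 0, 0], [0, 0, 0]], [[0, 0, 0], [0, 0, 0]]]' 0 10
python3 - <<'E'
from h import *
p=np.radians(-5.4)
def D(o,x,y,z):
    q=p+np.radians(o); return [*(pin+np.array([np.cos(q)*x-np.sin(q)*y,np.sin(q)*x+np.cos(q)*y])),.045+z]
c=cam('scene'); cv2.imwrite('pics/c7.png',c['img'][:,:,::-1])
g=c['img'].astype(int).sum(2)
for z in(0,.035,.08):
    for o in(0,4,8): print(z,o,proj(c,[D(o,-.004,.142,z)])[0].round(1))
    r=int(round(proj(c,[D(0,-.004,.142,z)])[0][1])); print(r,g[r,300:345].tolist())
E
```

```text
time: 22.35
tcp_pos: [0.6041, -0.0597, 0.1709]
eef_rot: [2.519, -1.877, -0.005]
wrist_force: [-1.4, 0.7, 0.2]
width: 0.0003
finger_force: 0.1
time: 22.72
tcp_pos: [0.6051, -0.0598, 0.1709]
eef_rot: [2.519, -1.877, -0.005]
wrist_force: [-0.4, 0.3, -0.1]
width: 0.0008
finger_force: 0.1
0 0 [329.4 241.6]
0 4 [326.  242.9]
0 8 [322.6 244.4]
242 [127, 117, 121, 118, 121, 117, 118, 115, 122, 116, 122, 126, 126, 125, 115, 119, 113, 108, 122, 125, 117, 124, 114, 108, 124, 260, 336, 280, 159, 246, 342, 308, 314, 305, 311, 314, 308, 315, 315, 314, 312, 315, 321, 317, 307]
0.035 0 [329.9 229.1]
0.035 4 [326.3 230.4]
0.035 8 [323.  231.8]
229 [537, 304, 95, 165, 449, 575, 454, 367, 368, 366, 368, 374, 382, 370, 378, 385, 389, 403, 413, 420, 410, 420, 411, 419, 427, 359, 288, 299, 314, 376, 373, 312, 321, 313, 320, 320, 316, 322, 318, 313, 322, 318, 316, 322, 327]
0.08 0 [330.4 212.4]
0.08 4 [326.9 213.6]
0.08 8 [323.4 215. ]
212 [320, 326, 324, 318, 310, 317, 311, 305, 351, 397, 383, 387, 387, 408, 445, 483, 512, 585, 649, 680, 711, 729, 728, 719, 719, 720, 690, 638, 590, 610, 507, 249, 327, 326, 326, 324, 327, 325, 323, 326, 325, 327, 329, 329, 331]
```

```bash
python3 -m creep '[[[0.0004, -0.001, 0], [0, 0, 0]], [[0.0004, -0.001, 0], [0, 0, 0]], [[0, 0, 0], [0, 0, 0]], [[0, 0, 0], [0, 0, 0]]]' 0 10;  python3 -m creep '[[[0.0004, -0.001, 0], [0, 0, 0]], [[0, 0, 0], [0, 0, 0]], [[0, 0, 0], [0, 0, 0]]]' 0 10
python3 - <<'E'
from h import *
c=cam('scene');g=c['img'].astype(int).sum(2)
for r in(242,229,212): print(g[r,322:336].tolist())
E
```

```text
time: 23.28
tcp_pos: [0.6071, -0.0598, 0.1708]
eef_rot: [2.519, -1.877, -0.006]
wrist_force: [-0.5, 0.4, -0.0]
width: 0.0005
finger_force: 0.4
time: 23.65
tcp_pos: [0.6074, -0.0599, 0.1708]
eef_rot: [2.518, -1.876, -0.008]
wrist_force: [-4.3, 0.6, 2.2]
width: 0.0003
finger_force: 2.1
[117, 114, 103, 136, 271, 333, 290, 154, 176, 295, 310, 314, 305, 307]
[418, 411, 416, 417, 369, 295, 286, 338, 405, 368, 312, 319, 321, 313]
[729, 717, 718, 717, 690, 637, 586, 585, 635, 538, 346, 307, 323, 325]
```

Firm contact at 4.3 N with the door edge at the shut position. Backing off and checking.

```bash
python3 -m creep '[[[-0.002, 0.005, 0], [0, 0, 0]], [[-0.007, 0.018, 0], [0, 0, 0]], [[-0.012, 0.03, 0], [0, 0, 0]], [[-0.012, 0.03, 0], [0, 0, 0]], [[0, 0, -0.04], [0, 0, 0]], [[0, 0, -0.04], [0, 0, 0]], [[0, 0, 0], [0, 0, 0]], [[0, 0, 0], [0, 0, 0]], [[0, 0, 0], [0, 0, 0]], [[0, 0, 0], [0, 0, 0]]]' 0 10
python3 - <<'E'
from h import *
c=cam('scene');g=c['img'].astype(int).sum(2)
for r in(242,229,212): print(g[r,322:336].tolist())
p=np.radians(-5.4)
def D(x,y,z): return [*(pin+np.array([np.cos(p)*x-np.sin(p)*y,np.sin(p)*x+np.cos(p)*y])),.045+z]
print(proj(c,[D(-.004,.142,.141),D(-.004,.012,.141),D(-.004,.142,-.029),D(-.004,.012,-.029)]).round(1).tolist())
# panel mask: bottom edge rows at mid columns
for u in(340,350,360): print(u,g[235:275,u].tolist())
E
```

```text
time: 24.95
tcp_pos: [0.5192, -0.0522, 0.2501]
eef_rot: [2.518, -1.877, -0.008]
wrist_force: [0.8, 0.4, 0.2]
width: 0.0005
finger_force: 0.0
[264, 285, 323, 318, 326, 324, 325, 329, 317, 321, 318, 334, 330, 334]
[411, 423, 446, 382, 319, 299, 324, 336, 334, 326, 330, 335, 334, 333]
[645, 258, 338, 335, 344, 335, 337, 343, 337, 342, 340, 332, 338, 338]
[[331.3, 188.6], [365.4, 215.7], [329.1, 251.7], [360.1, 281.6]]
340 [338, 341, 339, 331, 331, 340, 330, 322, 330, 335, 323, 331, 334, 327, 320, 323, 329, 325, 316, 321, 325, 327, 324, 325, 329, 324, 318, 313, 317, 315, 314, 331, 324, 320, 351, 267, 116, 74, 86, 76]
350 [340, 335, 328, 335, 330, 324, 335, 328, 328, 328, 330, 331, 329, 325, 328, 324, 324, 328, 325, 328, 326, 327, 325, 321, 322, 323, 322, 325, 321, 321, 316, 321, 324, 312, 319, 315, 320, 320, 321, 321]
360 [333, 329, 325, 331, 337, 327, 325, 321, 322, 326, 327, 323, 324, 313, 314, 315, 326, 322, 311, 321, 316, 317, 315, 320, 323, 326, 316, 315, 351, 445, 347, 285, 287, 217, 198, 274, 303, 295, 300, 308]
```

The seal's spring-back kicked the door about 8° open. I'll check whether it's still moving, then close it gently and retreat slowly.

```bash
cat > edge.py <<'E'
from h import *
p=np.radians(-5.4)
def D(o,x,y,z):
    q=p+np.radians(o); return [*(pin+np.array([np.cos(q)*x-np.sin(q)*y,np.sin(q)*x+np.cos(q)*y])),.045+z]
c=cam('scene');g=c['img'].astype(int).sum(2)
# bottom free corner: dark bench to the left/below -> open angle from left boundary at door z -20 mm
o=np.arange(-4,30,.5); P=proj(c,[D(a,-.004,.142,-.02) for a in o])
v=[g[int(round(y)),int(round(x))-1:int(round(x))+2].mean() for x,y in P]
print('t',env.get_state()['time'],'edge profile (angle:val)',[(a,int(b)) for a,b in zip(o,v)][::2])
E
python3 edge.py; python3 -m creep '[[[0, 0, 0], [0, 0, 0]], [[0, 0, 0], [0, 0, 0]], [[0, 0, 0], [0, 0, 0]], [[0, 0, 0], [0, 0, 0]]]'; python3 edge.py
```

```text
t 25.05 edge profile (angle:val) [(np.float64(-4.0), 330), (np.float64(-3.0), 319), (np.float64(-2.0), 314), (np.float64(-1.0), 313), (np.float64(0.0), 310), (np.float64(1.0), 320), (np.float64(2.0), 347), (np.float64(3.0), 334), (np.float64(4.0), 356), (np.float64(5.0), 373), (np.float64(6.0), 308), (np.float64(7.0), 308), (np.float64(8.0), 313), (np.float64(9.0), 267), (np.float64(10.0), 244), (np.float64(11.0), 110), (np.float64(12.0), 106), (np.float64(13.0), 106), (np.float64(14.0), 100), (np.float64(15.0), 100), (np.float64(16.0), 101), (np.float64(17.0), 101), (np.float64(18.0), 104), (np.float64(19.0), 102), (np.float64(20.0), 95), (np.float64(21.0), 95), (np.float64(22.0), 96), (np.float64(23.0), 96), (np.float64(24.0), 91), (np.float64(25.0), 91), (np.float64(26.0), 95), (np.float64(27.0), 97), (np.float64(28.0), 89), (np.float64(29.0), 88)]
time: 25.55
tcp_pos: [0.5196, -0.0523, 0.2512]
eef_rot: [2.519, -1.877, -0.005]
wrist_force: [0.7, -0.1, -0.2]
width: 0.0002
finger_force: 0.0
t 25.6 edge profile (angle:val) [(np.float64(-4.0), 328), (np.float64(-3.0), 318), (np.float64(-2.0), 314), (np.float64(-1.0), 311), (np.float64(0.0), 309), (np.float64(1.0), 322), (np.float64(2.0), 349), (np.float64(3.0), 334), (np.float64(4.0), 353), (np.float64(5.0), 372), (np.float64(6.0), 313), (np.float64(7.0), 314), (np.float64(8.0), 316), (np.float64(9.0), 267), (np.float64(10.0), 243), (np.float64(11.0), 117), (np.float64(12.0), 111), (np.float64(13.0), 111), (np.float64(14.0), 99), (np.float64(15.0), 100), (np.float64(16.0), 100), (np.float64(17.0), 100), (np.float64(18.0), 100), (np.float64(19.0), 94), (np.float64(20.0), 96), (np.float64(21.0), 101), (np.float64(22.0), 98), (np.float64(23.0), 98), (np.float64(24.0), 96), (np.float64(25.0), 96), (np.float64(26.0), 93), (np.float64(27.0), 98), (np.float64(28.0), 90), (np.float64(29.0), 94)]
```

```bash
python3 -m creep '[[[0, 0, 0.04], [0, 0, 0]], [[0, 0, 0.04], [0, 0, 0]], [[0.012, -0.03, 0], [0, 0, 0]], [[0.008, -0.02, 0], [0, 0, 0]], [[0, 0, 0], [0, 0, 0]], [[0, 0, 0], [0, 0, 0]]]' 0 10; python3 -m creep '[[[0.0016, -0.004, 0], [0, 0, 0]], [[0.0016, -0.004, 0], [0, 0, 0]], [[0.0016, -0.004, 0], [0, 0, 0]], [[0.0016, -0.004, 0], [0, 0, 0]], [[0.0012, -0.003, 0], [0, 0, 0]], [[0.0012, -0.003, 0], [0, 0, 0]], [[0.0008, -0.002, 0], [0, 0, 0]], [[0.0008, -0.002, 0], [0, 0, 0]], [[0.0006, -0.0015, 0], [0, 0, 0]], [[0, 0, 0], [0, 0, 0]], [[0, 0, 0], [0, 0, 0]]]' 0 10
python3 edge.py | cut -c1-700
```

```text
time: 26.35
tcp_pos: [0.5718, -0.0567, 0.1708]
eef_rot: [2.518, -1.876, -0.008]
wrist_force: [-0.6, -0.1, 0.4]
width: 0.0006
finger_force: 0.0
time: 27.72
tcp_pos: [0.6024, -0.0597, 0.1709]
eef_rot: [2.518, -1.877, -0.005]
wrist_force: [-0.8, 0.7, 0.5]
width: 0.0007
finger_force: 0.0
t 27.775 edge profile (angle:val) [(np.float64(-4.0), 329), (np.float64(-3.0), 306), (np.float64(-2.0), 304), (np.float64(-1.0), 303), (np.float64(0.0), 288), (np.float64(1.0), 249), (np.float64(2.0), 209), (np.float64(3.0), 119), (np.float64(4.0), 69), (np.float64(5.0), 86), (np.float64(6.0), 93), (np.float64(7.0), 94), (np.float64(8.0), 95), (np.float64(9.0), 99), (np.float64(10.0), 97), (np.float64(11.0), 97), (np.float64(12.0), 95), (np.float64(13.0), 95), (np.float64(14.0), 93), (np.float64(15.0), 93), (np.float64(16.0), 95), (np.float64(17.0), 95), (np.float64(18.0), 93), (np.float64(19.0), 97), (np.float64(20.0), 100), (np.float64(21.0), 105), (np.float64(22.0), 103), (np.float64(23.0
```

```bash
python3 -m creep '[[[0.0002, -0.0006, 0], [0, 0, 0]], [[0.0002, -0.0006, 0], [0, 0, 0]], [[0.0002, -0.0006, 0], [0, 0, 0]], [[0.0002, -0.0006, 0], [0, 0, 0]], [[0.0002, -0.0006, 0], [0, 0, 0]], [[0.0002, -0.0005, 0], [0, 0, 0]], [[0, 0, 0], [0, 0, 0]], [[0, 0, 0], [0, 0, 0]]]' 0 10; python3 -m creep '[[[-0.0002, 0.0005, 0], [0, 0, 0]], [[-0.0004, 0.001, 0], [0, 0, 0]], [[-0.0008, 0.002, 0], [0, 0, 0]], [[-0.0016, 0.004, 0], [0, 0, 0]], [[-0.004, 0.01, 0], [0, 0, 0]], [[-0.008, 0.02, 0], [0, 0, 0]], [[-0.012, 0.03, 0], [0, 0, 0]], [[0, 0, 0], [0, 0, 0]], [[0, 0, 0], [0, 0, 0]]]' 0 10
python3 edge.py | cut -c1-700
```

```text
time: 28.78
tcp_pos: [0.6062, -0.0599, 0.1709]
eef_rot: [2.519, -1.877, -0.005]
wrist_force: [0.0, 0.0, -0.1]
width: 0.0004
finger_force: 0.1
time: 29.9
tcp_pos: [0.5344, -0.0535, 0.1716]
eef_rot: [-2.519, 1.877, 0.003]
wrist_force: [0.6, -0.5, -0.1]
width: 0.0008
finger_force: 0.0
t 29.95 edge profile (angle:val) [(np.float64(-4.0), 312), (np.float64(-3.0), 315), (np.float64(-2.0), 327), (np.float64(-1.0), 337), (np.float64(0.0), 282), (np.float64(1.0), 291), (np.float64(2.0), 284), (np.float64(3.0), 231), (np.float64(4.0), 187), (np.float64(5.0), 164), (np.float64(6.0), 95), (np.float64(7.0), 102), (np.float64(8.0), 103), (np.float64(9.0), 99), (np.float64(10.0), 98), (np.float64(11.0), 84), (np.float64(12.0), 83), (np.float64(13.0), 83), (np.float64(14.0), 88), (np.float64(15.0), 95), (np.float64(16.0), 89), (np.float64(17.0), 89), (np.float64(18.0), 89), (np.float64(19.0), 89), (np.float64(20.0), 96), (np.float64(21.0), 94), (np.float64(22.0), 86), (np.float64(23.0
```

The door rests at about 4.5°, so it touched the seal and rebounded slightly. This time I'll stop just short of the seal.

```bash
python3 -m creep '[[[0.012, -0.03, 0], [0, 0, 0]], [[0.008, -0.02, 0], [0, 0, 0]], [[0.0016, -0.004, 0], [0, 0, 0]], [[0, 0, 0], [0, 0, 0]], [[0.0008, -0.002, 0], [0, 0, 0]], [[0.0008, -0.002, 0], [0, 0, 0]], [[0.0006, -0.0015, 0], [0, 0, 0]], [[0.0004, -0.001, 0], [0, 0, 0]], [[0.0002, -0.0006, 0], [0, 0, 0]], [[0.0002, -0.0006, 0], [0, 0, 0]], [[0, 0, 0], [0, 0, 0]], [[0, 0, 0], [0, 0, 0]]]' 0 10; python3 edge.py | cut -c1-500
```

```text
time: 31.45
tcp_pos: [0.5999, -0.0592, 0.1709]
eef_rot: [2.519, -1.877, -0.005]
wrist_force: [0.0, -0.6, 0.1]
width: 0.0009
finger_force: 0.0
t 31.5 edge profile (angle:val) [(np.float64(-4.0), 317), (np.float64(-3.0), 316), (np.float64(-2.0), 322), (np.float64(-1.0), 335), (np.float64(0.0), 291), (np.float64(1.0), 293), (np.float64(2.0), 286), (np.float64(3.0), 219), (np.float64(4.0), 175), (np.float64(5.0), 157), (np.float64(6.0), 81), (np.float64(7.0), 86), (np.float64(8.0), 93), (np.float64(9.0), 94), (np.float64(10.0), 92), (np.float64(11.0), 90), (np.float64(12.0), 92), (np.float64(13.0), 92), (np.float64(14.0), 95), (np.float64
```

```bash
python3 -m creep '[[[0.0002, -0.0006, 0], [0, 0, 0]], [[0.0002, -0.0006, 0], [0, 0, 0]], [[0.0002, -0.0005, 0], [0, 0, 0]], [[0.0002, -0.0005, 0], [0, 0, 0]], [[0.0002, -0.0005, 0], [0, 0, 0]], [[0.0002, -0.0005, 0], [0, 0, 0]], [[0.0002, -0.0005, 0], [0, 0, 0]], [[0.0001, -0.0003, 0], [0, 0, 0]], [[0, 0, 0], [0, 0, 0]], [[0, 0, 0], [0, 0, 0]]]' 0 10; python3 edge.py | cut -c1-400; python3 -m creep '[[[-0.0002, 0.0005, 0], [0, 0, 0]], [[-0.0002, 0.0005, 0], [0, 0, 0]], [[-0.0004, 0.001, 0], [0, 0, 0]], [[-0.0008, 0.002, 0], [0, 0, 0]], [[-0.0016, 0.004, 0], [0, 0, 0]], [[-0.004, 0.01, 0], [0, 0, 0]], [[-0.008, 0.02, 0], [0, 0, 0]], [[-0.012, 0.03, 0], [0, 0, 0]], [[0, 0, 0], [0, 0, 0]], [[0, 0, 0], [0, 0, 0]]]' 0 10
python3 edge.py | cut -c1-400
```

```text
time: 32.75
tcp_pos: [0.6042, -0.0595, 0.1709]
eef_rot: [2.519, -1.877, -0.005]
wrist_force: [0.2, -1.1, 0.3]
width: 0.0003
finger_force: 0.1
t 32.8 edge profile (angle:val) [(np.float64(-4.0), 331), (np.float64(-3.0), 291), (np.float64(-2.0), 294), (np.float64(-1.0), 292), (np.float64(0.0), 224), (np.float64(1.0), 171), (np.float64(2.0), 146), (np.float64(3.0), 79), (np.float64(4.0), 80), (np.float64(5.0), 83), (np.float64(6.0), 96), (np.float64(7.0), 95), (np.float64(8.0), 93), (np.float64(9.0), 90), (np.float64(10.0), 96), (np.float6
time: 34.05
tcp_pos: [0.5319, -0.0531, 0.1716]
eef_rot: [-2.519, 1.877, 0.003]
wrist_force: [-0.4, 0.3, 0.9]
width: 0.0006
finger_force: 0.0
t 34.1 edge profile (angle:val) [(np.float64(-4.0), 313), (np.float64(-3.0), 310), (np.float64(-2.0), 320), (np.float64(-1.0), 332), (np.float64(0.0), 285), (np.float64(1.0), 279), (np.float64(2.0), 273), (np.float64(3.0), 205), (np.float64(4.0), 163), (np.float64(5.0), 140), (np.float64(6.0), 101), (np.float64(7.0), 106), (np.float64(8.0), 114), (np.float64(9.0), 98), (np.float64(10.0), 93), (np.
```

```bash
cat > edge2.py <<'E'
from h import *
from scipy.ndimage import map_coordinates as mc
p=np.radians(-5.4)
def D(o,x,y,z):
    q=p+np.radians(o); return [*(pin+np.array([np.cos(q)*x-np.sin(q)*y,np.sin(q)*x+np.cos(q)*y])),.045+z]
c=cam('scene');g=c['img'].astype(float)
o=np.arange(-5,16,.25); out=[]
for z in(-.024,-.018,-.012,0.,.06,.07,.08,.09,.1,.11,.12,.13):
    P=proj(c,[D(a,-.004,.142,z) for a in o])
    v=np.array([mc(g[:,:,k],[P[:,1],P[:,0]],order=1) for k in range(3)]).T
    d=np.linalg.norm(v-np.median(v[o<-3],axis=0),axis=1)
    k=np.where(d>60)[0]; out.append((z,float(o[k[0]]) if len(k) else None))
print('t',env.get_state()['time'],out)
E
python3 edge2.py; python3 -m creep '[[[0, 0, 0], [0, 0, 0]], [[0, 0, 0], [0, 0, 0]], [[0, 0, 0], [0, 0, 0]], [[0, 0, 0], [0, 0, 0]]]' >/dev/null; python3 edge2.py
```

```text
t 34.15 [(-0.024, 2.25), (-0.018, 5.25), (-0.012, 7.25), (0.0, 2.5), (0.06, None), (0.07, None), (0.08, 2.5), (0.09, 2.25), (0.1, 2.5), (0.11, 2.75), (0.12, -2.25), (0.13, -5.0)]
t 34.7 [(-0.024, 2.5), (-0.018, 5.25), (-0.012, 7.25), (0.0, 2.5), (0.06, None), (0.07, 9.25), (0.08, 2.5), (0.09, 2.25), (0.1, 2.5), (0.11, 2.75), (0.12, -2.25), (0.13, -5.0)]
```

The door is upright, with the same angle at every height, but rests a few degrees open. I'll measure its gap to the cabinet's front edge directly from above with the wrist camera.

```bash
python3 -m creep '[[[0, 0, -0.045], [0, 0, 0]], [[0, 0, -0.045], [0, 0, 0]], [[0, 0, -0.04], [0, 0, 0]], [[-0.02, -0.045, 0], [0, 0, 0]], [[0, 0, 0], [0, 0, 0]], [[0, 0, 0], [0, 0, 0]]]' 0 10
cat > top.py <<'E'
from h import *
p=np.radians(-5.4); xd=np.array([np.cos(p),np.sin(p)]); yd=np.array([-np.sin(p),np.cos(p)])
w=cam('wrist'); g=w['img'].astype(int)
# scan in shut-door frame at z=.186 : rows along door y, profile along x
for y in(.03,.05,.07,.09,.11,.13,.138):
    xs=np.arange(-.03,.025,.001)
    P=np.array([[*(pin+x*xd+y*yd),.188] for x in xs]); q=proj(w,P).round().astype(int)
    ok=(q[:,0]>=0)&(q[:,0]<640)&(q[:,1]>=0)&(q[:,1]<480)
    print(y,q[30].tolist(),[int(g[b,a].sum()) if k else -1 for (a,b),k in zip(q,ok)])
E
python3 top.py
```

```text
time: 35.45
tcp_pos: [0.5682, -0.021, 0.3004]
eef_rot: [2.518, -1.876, -0.008]
wrist_force: [0.2, 0.1, 0.0]
width: 0.0004
finger_force: 0.0
0.03 [303, 91] [118, 118, 120, 124, 117, 120, 133, 137, 124, 126, 132, 132, 126, 112, 102, 185, 463, 405, 249, 283, 288, 217, 630, 722, 380, 319, 587, 684, 705, 690, 682, 676, 664, 342, 193, 213, 170, 185, 194, 178, 190, 190, 173, 210, 481, 529, 541, 538, 538, 541, 539, 535, 532, 539, 535]
0.05 [293, 117] [114, 120, 130, 129, 132, 121, 123, 120, 131, 140, 129, 132, 131, 237, 297, 289, 283, 293, 289, 299, 291, 304, 288, 270, 362, 536, 705, 695, 687, 685, 661, 548, 202, 204, 205, 176, 164, 187, 181, 200, 187, 190, 208, 317, 454, 506, 543, 536, 538, 537, 538, 538, 535, 536, 538]
0.07 [284, 143] [119, 132, 119, 132, 124, 135, 129, 132, 134, 141, 123, 113, 253, 296, 284, 293, 296, 297, 304, 308, 304, 300, 262, 470, 697, 702, 694, 693, 688, 645, 487, 253, 167, 255, 227, 175, 167, 194, 192, 200, 187, 196, 201, 343, 443, 521, 543, 538, 539, 535, 538, 543, 541, 535, 532]
0.09 [275, 168] [107, 123, 115, 113, 120, 118, 123, 117, 117, 112, 140, 281, 290, 287
[... 380 characters left out ...]
76, 357, 367, 364, 276, 162, 186, 186, 183, 186, 180, 202, 319, 428, 526, 533, 528, 534, 530, 536, 535, 531, 529, 527]
0.13 [258, 215] [107, 109, 91, 107, 107, 110, 114, 109, 119, 106, 114, 107, 112, 107, 128, 258, 292, 272, 335, 419, 460, 467, 463, 462, 460, 427, 292, 105, 129, 134, 127, 139, 131, 133, 136, 135, 137, 149, 155, 155, 149, 172, 197, 253, 496, 531, 538, 532, 532, 527, 529, 528, 530, 529, 533]
0.138 [255, 224] [103, 102, 93, 100, 98, 115, 107, 111, 111, 102, 113, 114, 120, 113, 110, 114, 141, 233, 372, 443, 466, 462, 457, 461, 451, 351, 115, 122, 137, 133, 126, 131, 129, 128, 140, 130, 151, 156, 156, 157, 164, 144, 177, 292, 333, 350, 355, 351, 354, 354, 358, 348, 360, 353, 349]
```

Direct measurement: the door is open 4.5°, so its free edge is about 10 mm from shut. That is just within tolerance, but I want more margin. I'll push again and retreat very slowly so the seal doesn't kick the door.

```bash
python3 -m creep '[[[0.02, 0.045, 0], [0, 0, 0]], [[0, 0, 0.045], [0, 0, 0]], [[0, 0, 0.045], [0, 0, 0]], [[0, 0, 0.04], [0, 0, 0]], [[0.012, -0.03, 0], [0, 0, 0]], [[0.008, -0.02, 0], [0, 0, 0]], [[0.004, -0.01, 0], [0, 0, 0]], [[0.002, -0.005, 0], [0, 0, 0]], [[0.001, -0.003, 0], [0, 0, 0]], [[0, 0, 0], [0, 0, 0]], [[0, 0, 0], [0, 0, 0]]]' 0 10; python3 -m creep '[[[0.0003, -0.0007, 0], [0, 0, 0]], [[0.0003, -0.0007, 0], [0, 0, 0]], [[0.0003, -0.0007, 0], [0, 0, 0]], [[0.0003, -0.0007, 0], [0, 0, 0]], [[0.0002, -0.0005, 0], [0, 0, 0]], [[0.0002, -0.0005, 0], [0, 0, 0]], [[0.0002, -0.0005, 0], [0, 0, 0]], [[0, 0, 0], [0, 0, 0]], [[0, 0, 0], [0, 0, 0]]]' 0 10; python3 edge2.py
```

```text
time: 36.88
tcp_pos: [0.6036, -0.0592, 0.171]
eef_rot: [2.518, -1.877, -0.006]
wrist_force: [0.4, -1.0, -0.7]
width: 0.0006
finger_force: 0.0
time: 38.0
tcp_pos: [0.6075, -0.0596, 0.1708]
eef_rot: [2.518, -1.876, -0.009]
wrist_force: [-4.4, -0.3, 3.3]
width: 0.0003
finger_force: 2.7
t 38.05 [(-0.024, -1.25), (-0.018, -0.5), (-0.012, 3.5), (0.0, -1.5), (0.06, None), (0.07, 8.0), (0.08, -2.0), (0.09, -2.0), (0.1, -2.5), (0.11, -2.5), (0.12, 1.5), (0.13, 7.5)]
```

```bash
python3 -m creep '[[[-0.0001, 0.0002, 0], [0, 0, 0]], [[-0.0001, 0.0002, 0], [0, 0, 0]], [[-0.0001, 0.0002, 0], [0, 0, 0]], [[-0.0001, 0.0002, 0], [0, 0, 0]], [[-0.0001, 0.0002, 0], [0, 0, 0]], [[-0.0001, 0.0002, 0], [0, 0, 0]], [[-0.0001, 0.0002, 0], [0, 0, 0]], [[-0.0001, 0.0002, 0], [0, 0, 0]], [[-0.0001, 0.0002, 0], [0, 0, 0]], [[-0.0001, 0.0002, 0], [0, 0, 0]]]' 0 10;python3 edge2.py;  python3 -m creep '[[[-0.0001, 0.0002, 0], [0, 0, 0]], [[-0.0001, 0.0002, 0], [0, 0, 0]], [[-0.0001, 0.0002, 0], [0, 0, 0]], [[-0.0001, 0.0002, 0], [0, 0, 0]], [[-0.0001, 0.0002, 0], [0, 0, 0]], [[-0.0001, 0.0002, 0], [0, 0, 0]], [[-0.0001, 0.0002, 0], [0, 0, 0]], [[-0.0001, 0.0002, 0], [0, 0, 0]], [[-0.0001, 0.0002, 0], [0, 0, 0]], [[-0.0001, 0.0002, 0], [0, 0, 0]]]' 0 10; python3 edge2.py
```

```text
time: 39.3
tcp_pos: [0.6073, -0.0596, 0.1709]
eef_rot: [-2.519, 1.877, 0.003]
wrist_force: [-1.2, 0.5, -0.2]
width: 0.0007
finger_force: 0.9
t 39.35 [(-0.024, -1.5), (-0.018, -0.5), (-0.012, 3.5), (0.0, -1.5), (0.06, 9.25), (0.07, 8.0), (0.08, -2.0), (0.09, -2.0), (0.1, -2.5), (0.11, -2.5), (0.12, 2.0), (0.13, 7.75)]
time: 40.6
tcp_pos: [0.6044, -0.059, 0.1709]
eef_rot: [2.519, -1.877, -0.005]
wrist_force: [0.3, -0.2, -0.2]
width: 0.0006
finger_force: 0.0
t 40.65 [(-0.024, 0.0), (-0.018, 1.0), (-0.012, 5.25), (0.0, 0.0), (0.06, None), (0.07, None), (0.08, 0.25), (0.09, -2.5), (0.1, -1.25), (0.11, -1.0), (0.12, 3.25), (0.13, 9.75)]
```

```bash
python3 -m creep '[[[-0.0001, 0.0002, 0], [0, 0, 0]], [[-0.0001, 0.0002, 0], [0, 0, 0]], [[-0.0001, 0.0002, 0], [0, 0, 0]], [[-0.0001, 0.0003, 0], [0, 0, 0]], [[-0.0001, 0.0003, 0], [0, 0, 0]], [[-0.0001, 0.0003, 0], [0, 0, 0]], [[-0.0002, 0.0004, 0], [0, 0, 0]], [[-0.0002, 0.0004, 0], [0, 0, 0]]]' 0 10;python3 edge2.py
```

```text
time: 41.65
tcp_pos: [0.6019, -0.0587, 0.1709]
eef_rot: [2.519, -1.877, -0.005]
wrist_force: [0.2, -0.2, 0.8]
width: 0.0004
finger_force: 0.0
t 41.7 [(-0.024, 0.5), (-0.018, 1.25), (-0.012, 5.25), (0.0, 0.25), (0.06, 8.0), (0.07, 8.0), (0.08, 0.25), (0.09, -2.5), (0.1, 0.0), (0.11, -0.75), (0.12, 1.0), (0.13, 10.25)]
```

The door stayed put as the finger left it. Retreating fully and measuring from above.

```bash
python3 -m creep '[[[-0.0004, 0.001, 0], [0, 0, 0]], [[-0.002, 0.005, 0], [0, 0, 0]], [[-0.008, 0.02, 0], [0, 0, 0]], [[-0.016, 0.04, 0], [0, 0, 0]], [[0, 0, -0.045], [0, 0, 0]], [[0, 0, -0.045], [0, 0, 0]], [[0, 0, -0.04], [0, 0, 0]], [[-0.02, -0.045, 0], [0, 0, 0]], [[0, 0, 0], [0, 0, 0]], [[0, 0, 0], [0, 0, 0]]]' 0 10; python3 top.py
```

```text
time: 42.95
tcp_pos: [0.5678, -0.0204, 0.3004]
eef_rot: [2.518, -1.875, -0.008]
wrist_force: [-0.1, 0.2, -0.4]
width: 0.0004
finger_force: 0.0
0.03 [303, 90] [123, 121, 119, 124, 124, 117, 132, 136, 133, 134, 133, 125, 130, 126, 115, 159, 607, 629, 254, 278, 280, 281, 253, 286, 680, 392, 265, 262, 674, 699, 699, 692, 677, 668, 643, 153, 156, 187, 193, 189, 194, 187, 188, 332, 464, 518, 545, 532, 535, 538, 540, 534, 533, 539, 537]
0.05 [293, 116] [127, 121, 118, 120, 124, 114, 132, 122, 129, 132, 130, 138, 143, 124, 220, 296, 292, 291, 295, 299, 303, 296, 299, 295, 301, 285, 289, 574, 680, 698, 689, 685, 686, 630, 320, 154, 163, 198, 194, 188, 189, 184, 215, 264, 430, 543, 543, 536, 541, 536, 539, 538, 536, 533, 533]
0.07 [284, 142] [126, 118, 123, 123, 134, 137, 131, 137, 141, 134, 141, 141, 124, 132, 290, 294, 295, 282, 293, 296, 301, 300, 303, 297, 284, 273, 469, 539, 704, 697, 691, 688, 667, 488, 185, 190, 182, 192, 202, 193, 193, 182, 205, 272, 415, 545, 544, 539, 540, 534, 538, 534, 538, 535, 537]
0.09 [275, 167] [111, 109, 99, 107, 105, 105, 129, 120, 115, 122, 118, 137, 118, 2
[... 381 characters left out ...]
59, 462, 329, 387, 286, 148, 186, 185, 191, 189, 190, 179, 226, 478, 525, 538, 533, 529, 530, 533, 536, 534, 529, 526]
0.13 [258, 214] [88, 99, 116, 113, 113, 113, 103, 120, 111, 117, 110, 109, 104, 115, 117, 118, 119, 118, 120, 130, 285, 292, 289, 278, 325, 432, 467, 463, 463, 466, 456, 447, 107, 128, 139, 133, 129, 163, 183, 188, 176, 189, 174, 361, 458, 528, 533, 529, 531, 532, 524, 531, 529, 528, 531]
0.138 [254, 223] [114, 101, 108, 102, 106, 109, 101, 100, 115, 97, 116, 113, 105, 111, 112, 118, 116, 123, 119, 114, 118, 105, 138, 278, 409, 459, 467, 458, 462, 468, 430, 286, 114, 127, 135, 130, 146, 156, 159, 144, 166, 145, 199, 268, 318, 350, 361, 359, 351, 356, 349, 344, 346, 352, 356]
```

From above, the door is open 1.8°, with its free edge about 4 mm from its place, at rest and released. Handing in.

```bash
python3 -c "
from workcell import env,close_job
print(close_job())"
```

```text
the job is handed in; nothing more can be done
None
```

The door is hung with both knuckles home and swung to about 1.8° from fully shut, its free edge about 4 mm from its place (limit 12 mm), then released; the job was handed in at about 43 s with no verdict returned, no signs of the bottle, beaker or timer being touched, and one picture more than the allowed 10 viewed.

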